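Clamp a frame rail on the clamping board

ROBOT

A 6-joint arm with a two-finger parallel gripper is mounted at the origin on the work surface. World frame = base frame: x ahead of the robot, y to its left, z up, the work surface at z = 0. Lengths are in m, angles in rad, forces in N, time in s.
With the tool pointing down it reaches from about 0.375 to 0.9 m from the base axis. Payload 3.1 kg.
Tool frame: the origin (TCP) lies on the centre line of the jaws, within the pads' length; the fingertips stand 25 mm ahead of it and the grasp point (between the pads) lies 6 mm ahead of it; x points along the fingers, y is the direction in which the jaws open and shut, and the axes are right-handed (so a half turn about x gives the same grasp; the last joint's range is limited). The gripper opens to 87 mm and grips with 3 to 60 N. Pads are 19 mm wide; open, the fingers measure 117 mm over their backs; the gripper's body (75 mm by 190 mm) begins 51 mm behind the grasp point.
Start: joints at [1.014, 0.527, 1.433, -0, 1.181, -0.178], TCP at [0.231, 0.581, 0.248] pointing down, gripper open.
Joint ranges: [-3.08, 3.08], [-0.75, 2.2], [0.22, 2.44], [-1.43, 4.57], [0, 2.65], [-2.85, 2.85]. Speed limits (rad/s): [2.79, 2.79, 3.14, 3.14, 3.14, 3.14].

INTERFACE

Orientations are given as a unit quaternion [x, y, z, w].
In Python, from rig import robot gives the robot as it stands. The module is installed in compiled form; this text tells all that it offers.
- The arm moves only by the tool move_arm, never from a script. Its argument "commands" is a list of rows, each a list of 5 numbers: the gripper's target within -1 to 1 (shut at 1, half-way at 0, fully open at -1), then the shift along the tool's x, y, z in mm, then the turn about the tool's x in degrees. A call has 1 to 8 rows; each row is the pose to reach, as a shift and turn from the pose commanded when the call began, along the tool's axes at that moment; what a row does not reach only later rows make up. A row lasts 1/12 s, in which the tool goes at most 41.7 mm and 7.16 degrees, less where a joint would pass 70% of its speed; a pose out of reach is approached as far as the arm can. A call with a gripper value outside its range is refused whole. The fingers move at their own pace and stop on an object; "newtons" is the grip in N (left out, the last holds). Time passes only in rows, so rows that repeat a pose let the fingers close. It gives the time, the measured TCP pose, the force and the opening at its end, in the units of the state.
- robot.get_obs(): the state, without advancing time (a new reading comes with each control period).
- robot.camera(name): name is "side" or "top"; returns a dict with "image" (480x640x3 uint8, red, green, blue), "fx", "fy", "cx", "cy" (pixels), "xyz" and "rotation" of the camera in the world. Camera axes: x right, y down, z forward; pixel columns grow to the right and rows downward; lengths in m; the calibration is good to about 2 mm. A picture is of the moment at which its call begins. There is no depth.
- robot.hand_in(): hands the job in, once; it reports no verdict.
Trained networks look in a picture, given as the dict that the camera call returned (one of the last four; its "shot" number tells which), for a name from the list of things; names that differ only in an ending like _2 or _b are one class to them, and where a whole thing is asked for, a point or a joint stands for the part that bears it (a point fixed in the world has none). Each returns a list of dicts, best first, with "p" (0 to 1); they miss things now and then, are a little off and sometimes report something else, mostly with a low value. They report only what shows in the picture. A call takes as long as a camera call. They do not tell look-alikes from the thing itself.
- robot.regions_of(picture, name): "pixels" (480x640 bool, what is visible of it) and "bbox" ([left, top, right, bottom] in pixels, round what is visible of it).
The state is a dict: "time": time; "q": joint angles; "joint_velocities": joint speeds; "joint_torque": joint torques, N m; "position": TCP position; "tool_rot": TCP orientation; "ft_force": force on the tool from outside, world axes, zero at the start; "moment": the same for the moment, N m; "grip_width": finger opening in m.
Only numpy, scipy, OpenCV 4.12 (cv2) and the standard library are available. Lean on these libraries where they do the work, as an engineer would, in place of code of your own. Each camera call takes 0.05 s, during which the arm holds its last target.

TASK

Take the bare pine rail out of the notched rack, where it stands on edge, and lay it on its broad face on the white clamping board, with one end behind the open cam and up against the steel stop pin. Swing its free end in until the rail lies flush along the dark fence, and only then swing the red-knobbed cam lever fully over to lock it. Leave the two painted rails in the rack and do not disturb the other things on the bench.

Things in the scene. Friction and masses are not known exactly. Their poses are not given: they have to be found in the camera images.
- pine_rail: Bare pine frame rail 180 x 45 x 20 mm, about 90 g, both ends alike. Starts on its narrow long edge in any one of the rack's notches. Origin: centre of that edge; x along its length, y across its 20 mm thickness, z across its 45 mm width (up at the start). Lying on a broad face its y is vertical. It stands alone on its edge on a flat place; a light push near the top tips it onto its face
- rail_mid (a point): The geometric centre of the pine rail (22.5 mm from the origin along its z); axes as the rail's
- white_rail: White painted rail, same size and axes as the pine one, standing on edge in another slot of the rack; to be left alone
- blue_rail: Blue painted rail, same size and axes as the pine one, standing on edge in another slot of the rack; to be left alone
- rack: Plywood rack fixed to the bench, 140 (x) x 190 (y) mm, origin centre of underside. Two battens 20 mm wide along y at x = -60 and +60, 32 mm high, with 24 mm notches at y = -60, 0, +60 mm whose floors are 10 mm above the bench. The rails stand there along x, tops 55 mm above the bench; between the battens is bare bench. Bench between rack and clamping board is clear
- jig: Clamping board fixed to the bench, origin centre of underside, z up: white base 220 (x) x 280 (y) x 12 mm. Dark fence along its far side, face at x = +85, 25 mm thick, full length in y, 30 mm above the base. Cam pivot at x = +9.2, y = -70. A rail home on its face has its centre at x = +62.5, y = 0, z = 22 mm, length along y
- stop_corner (a point): Where the fence-side corner of the rail's end belongs: on the fence face, level with the stop face of the pin, on the base (jig x +85, y -90, z +12 mm; jig axes). Steel pin 12 mm diameter, 26 mm high, centre at jig x +78, y -96. With the cam open there are about 56 to 60 mm between cam and fence: a rail goes in behind it with its free end up to 0.2 rad off the fence
- cam (a joint): Cam lever angle (rad) on a vertical pivot: 0 open, grows clockwise from above, 2.094 fully over (end stop). Wooden disc, radius 22 mm, centre 9 mm off the pivot; lever 110 mm from the pivot, 16 mm wide, 2 to 20 mm above the base. Open it points to jig -x and -y (210 deg), fully over along jig +y (90 deg). Stiff (0.08 N m), stays where left; the last part squeezes the rail to the fence
- cam_knob (a point): Centre of the red ball knob, 24 mm diameter, standing on a 10 mm steel stem on the lever, 100 mm from the pivot, 53 mm above the bench
- glue: Yellow glue bottle, 52 mm diameter, 150 mm high, origin at the centre of its base; bystander
- tin: Tin can, 84 mm diameter, 100 mm high, origin at the centre of its base; bystander
- jar: Amber glass jar, 68 mm diameter, 90 mm high, origin at the centre of its base; bystander
- brush: Paint brush 190 mm long lying along its x; bystander
- driver: Green screwdriver 200 mm long lying along its x; bystander
- square: Carpenter's try square with dark stock 100 mm (along x) and steel blade 150 mm (along y), lying flat; bystander
Things that resemble listed ones, but are neither listed nor needed, are in the scene too. What is shaped like the pine_rail but orange is not meant.

How it is judged:
On the way:
1. the pine rail lies on its broad face on the clamping board, flush along the fence with one end at the stop pin, while the cam lever is still open (angle between the y axis of pine_rail and the z axis of jig, either way round below 0.06 rad and angle between the x axis of pine_rail and the y axis of jig, either way round below 0.03 rad and x of rail_mid in the frame of jig above 0.0595 m and y of rail_mid in the frame of jig between -0.004 and 0.008 m and z of rail_mid in the frame of jig below 0.026 m and value of joint cam below 0.7 rad), for 0.2 s.
At the end, for the whole second after the job is handed in: The pine rail lies at rest on its broad face on the base of the clamping board, along the fence within 0.02 rad and 2 mm, its end within 5 mm of the stop pin, and the cam lever is swung over to more than 1.95 rad (its end stop is at 2.094) (angle between the y axis of pine_rail and the z axis of jig, either way round below 0.05 rad and angle between the x axis of pine_rail and the y axis of jig, either way round below 0.02 rad and x of rail_mid in the frame of jig between 0.0605 and 0.066 m and y of rail_mid in the frame of jig between -0.003 and 0.005 m and z of rail_mid in the frame of jig below 0.025 m and value of joint cam above 1.95 rad and linear speed of pine_rail below 0.01 m/s); the robot touches nothing.
It fails at once if a painted rail is moved more than 20 mm (distance of any of white_rail, blue_rail from where it was at the start of the episode above 0.02 m).
It fails at once if another thing on the bench is moved more than 30 mm (distance of any of glue, tin, jar, brush, driver, square from where it was at the start of the episode above 0.03 m).
It also fails if it takes over 72 s, if anything falls off the work surface, if the arm or the gripper's body presses on something with over 40 N, if the wrist force passes 120 N, or if a joint passes its speed limit or range.

## Working session

There is one attempt and no reset: what is moved stays moved. The work goes in short steps, Python scripts to look and compute and a tool call to move; the robot and the scene stay as the last step left them, time stands still between calls to the robot, and variables do not carry over. Pictures are saved under pics/ and viewed, and the job is handed in when it is done.

Besides the shell and the picture viewer there is one more tool, called after ">>>" as a command line: name --pt "numbers of a row" for each row, then --argument value for the rest. move_arm: Moves the arm, as the interface text tells. Its arguments: {"type":"object","properties":{"commands":{"type":"array","items":{"type":"array","items":{"type":"number"}}},"newtons":{"type":"number"}},"required":["commands"]}

```bash
mkdir -p pics; ls
cat > h.py <<'E'
import numpy as np, cv2, json, pickle
from rig import robot
def shot(name,fn):
    p=robot.camera(name); cv2.imwrite('pics/'+fn,cv2.cvtColor(p['image'],cv2.COLOR_RGB2BGR)); return p
def ray(p,u,v,z):
    d=np.array([(u-p['cx'])/p['fx'],(v-p['cy'])/p['fy'],1.0]); d=np.array(p['rotation']).reshape(3,3)@d
    o=np.array(p['xyz']); t=(z-o[2])/d[2]; return o+t*d
def proj(p,X):
    R=np.array(p['rotation']).reshape(3,3); c=R.T@(np.array(X)-np.array(p['xyz'])); return np.array([p['fx']*c[0]/c[2]+p['cx'],p['fy']*c[1]/c[2]+p['cy']])
E
python3 - <<'E'
from h import *
for n in('top','side'):
    p=shot(n,n+'1.png'); print(n,p['xyz'],np.round(p['rotation'],3).tolist(),p['fx'],p['cx'],p['cy'])
    for k in ['pine_rail','white_rail','blue_rail','rack','jig','cam','cam_knob','tin','jar','glue','brush','driver','square']:
        print(k,[(round(r['p'],2),r['bbox']) for r in robot.regions_of(p,k)])
print(robot.get_obs())
E
```

```text
pics
top [0.33724589 0.01811194 1.46066621] [0.706, -0.704, 0.052, -0.054] 557.913986022019 314.0234038389312 242.39578116400887
pine_rail [(0.9, [213.5, 210.8, 233.5, 283.4]), (0.85, [210.8, 310.7, 247.9, 371.7]), (0.6, [370.0, 318.5, 429.4, 377.8])]
white_rail [(0.8, [167.1, 224.7, 186.7, 294.6]), (0.61, [398.8, 240.3, 439.2, 279.4]), (0.46, [302.3, 169.1, 380.3, 181.6])]
blue_rail [(0.56, [192.8, 218.1, 210.7, 289.7]), (0.31, [399.9, 238.5, 441.7, 283.8])]
rack [(0.73, [160.1, 223.7, 240.4, 284.1])]
jig [(0.62, [327.6, 206.4, 444.1, 301.5])]
cam [(0.56, [400.4, 240.5, 442.3, 283.4])]
cam_knob [(0.88, [401.4, 239.8, 438.7, 280.6]), (0.26, [159.3, 222.6, 239.0, 286.1])]
tin [(0.82, [193.4, 163.4, 230.6, 199.5])]
jar [(0.71, [93.2, 227.8, 131.4, 258.5]), (0.56, [189.5, 216.5, 207.0, 289.2])]
glue [(0.9, [246.7, 162.2, 273.7, 190.2])]
brush [(0.73, [112.5, 266.3, 135.6, 337.9]), (0.3, [166.9, 225.3, 188.0, 295.2])]
driver [(0.87, [301.5, 169.1, 380.6, 183.1])]
square [(0.67, [480.5, 241.8, 518.9, 312.5]), (0.61, [326.4, 206.0, 441.8, 298.4])]
side [-0.1187036  -0.89774985  0.85963843]
[... 902 characters left out ...]
395.5])]
{'time': 1.4, 'q': array([ 1.01351749e+00,  5.27481139e-01,  1.43269575e+00, -4.32074372e-05,
        1.18139818e+00, -1.78534718e-01]), 'joint_velocities': array([ 1.18773231e-03, -2.96049819e-04,  3.31017362e-04, -1.02241505e-03,
        9.45949694e-04, -4.22603955e-05]), 'joint_torque': array([ 1.52092757e-04, -4.39999473e+01, -1.76978177e+01,  6.32995460e-02,
        5.05516352e-02, -3.95308788e-06]), 'position': array([0.23108812, 0.5806864 , 0.24756135]), 'tool_rot': array([ 0.13310237,  0.69445124, -0.13310094,  0.69448209]), 'ft_force': array([-0.95940397, -0.35002551,  0.26966308]), 'moment': array([ 0.03350423,  0.03098825, -0.03165945]), 'grip_width': 0.08730962529080301}
```

View pictures.

```bash
sed -i 's/^import numpy.*/&\nfrom scipy.spatial.transform import Rotation as Ro/; s/np.array(p\[.rotation.\]).reshape(3,3)/Ro.from_quat(p["rotation"]).as_matrix()/' h.py
python3 - <<'E'
import cv2
t=cv2.imread('pics/top1.png')
cv2.imwrite('pics/t1a.png',cv2.resize(t[150:390,80:400],None,fx=2.5,fy=2.5,interpolation=cv2.INTER_CUBIC))
cv2.imwrite('pics/t1b.png',cv2.resize(t[190:320,310:470],None,fx=4.5,fy=4.5,interpolation=cv2.INTER_CUBIC))
E
```

```text
(no output)
```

View pics/top1.png

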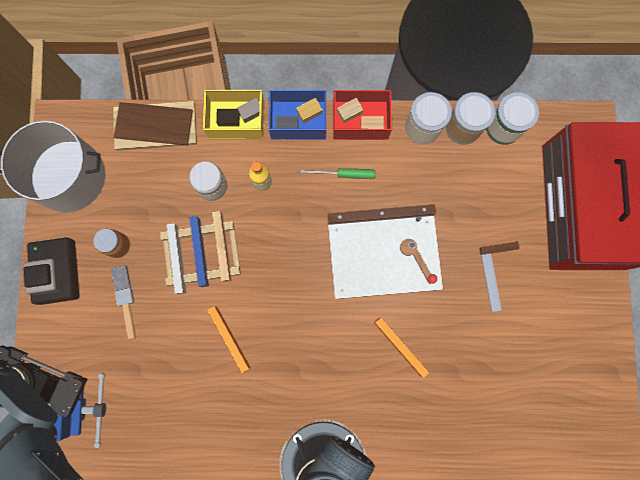

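View pics/side1.png

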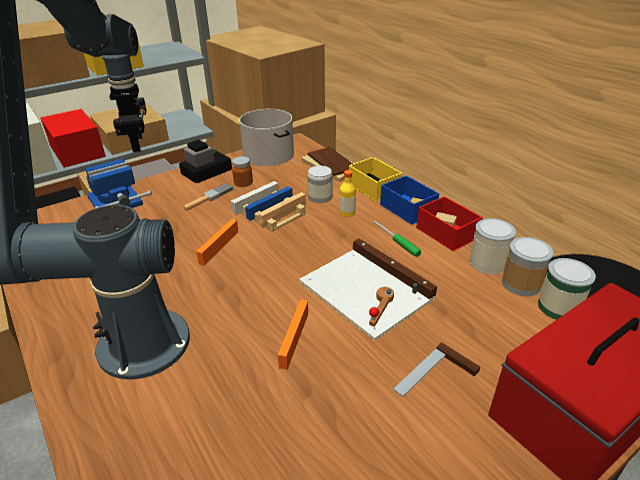

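```bash
ls pics
```

```text
side1.png
t1a.png
t1b.png
top1.png
```

View pics/t1a.png

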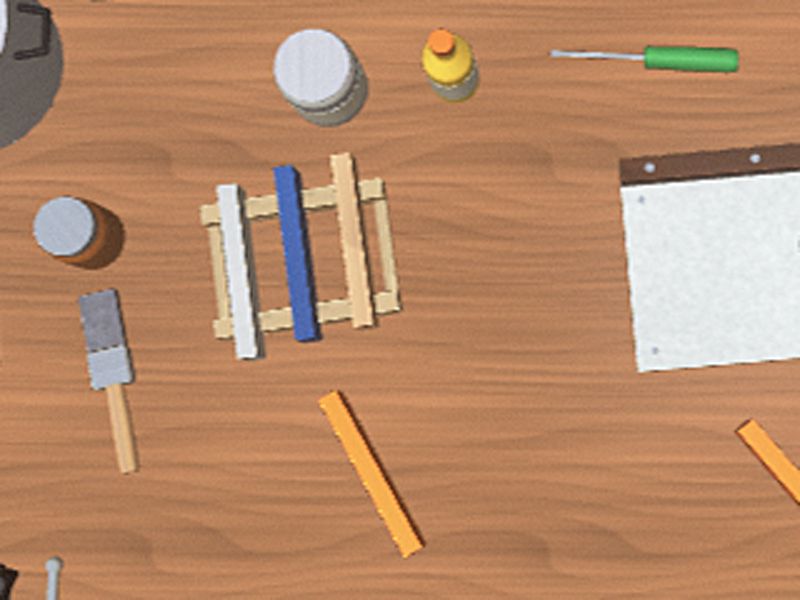

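View pics/t1b.png

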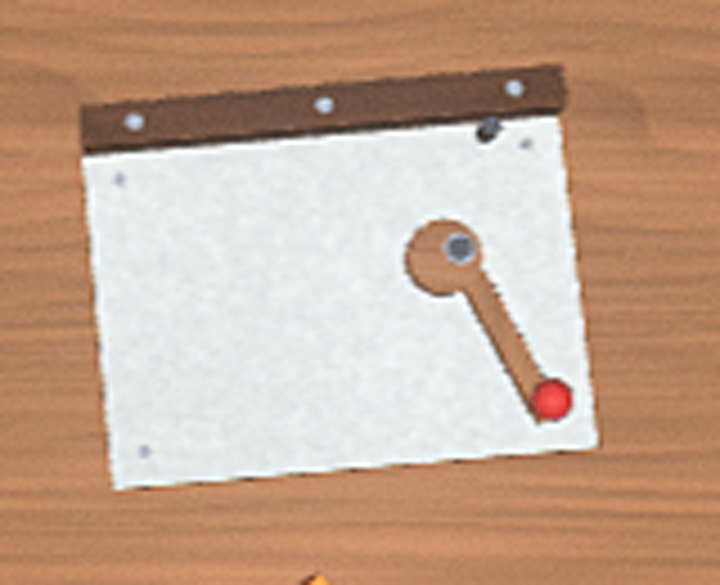

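```bash
cat > f.py <<'E'
from h import *
import sys
from scipy.optimize import least_squares
p=dict(np.load('cam_top.npz')) if False else None
E
python3 - <<'E'
from h import *
from scipy.optimize import least_squares
p=robot.camera('top'); q=robot.camera('side')
pickle.dump((p,q),open('cams.pkl','wb'))
c=lambda u,v:(310+u/4.5-.4,190+v/4.5-.4)
M=[((-110,140,12),c(115,489)),((-110,-140,12),c(598,447)),((110,140,42),c(80,105)),((110,-140,42),c(564,65)),((85,140,42),c(83,153)),((85,-140,42),c(567,111)),
((9.2,-70,32),c(460,248)),((78,-96,38),c(488,127))]
def P(x,X): 
    X=np.array(X)/1e3; a=x[2]; return [x[0]+np.cos(a)*X[0]-np.sin(a)*X[1],x[1]+np.sin(a)*X[0]+np.cos(a)*X[1],X[2]]
f=lambda x:np.concatenate([proj(p,P(x,X))-uv for X,uv in M])
r=least_squares(f,[.45,-.1,0]); print('jig',r.x,np.round(f(r.x).reshape(-1,2),1).tolist())
x=r.x
print('knob from cam',ray(p,310+552/4.5-.4,190+399/4.5-.4,.053), 'pred open',P(x,(9.2-86.6,-70-50,53)))
# rail: top ends in t1a
d=lambda u,v:(80+u/2.5-.3,150+v/2.5-.3)
a=ray(p,*d(342,154),.055); b=ray(p,*d(363,326),.055)
print('rail',a,b,np.hypot(*(a-b)[:2]),(a+b)/2,np.arctan2(*(a-b)[1::-1]))
for n in('pine_rail',):
  for im in(p,q):
    for g in robot.regions_of(im,n): 
        ys,xs=np.nonzero(g['pixels']); print(g['p'],g['bbox'],ray(im,xs.mean(),ys.mean(),.055))
o=robot.get_obs(); print(o['position'],Ro.from_quat(o['tool_rot']).as_matrix().round(3).tolist(),o['q'])
# overlay on side
im=cv2.cvtColor(q['image'],cv2.COLOR_RGB2BGR)
for X,_ in M: cv2.circle(im,tuple(int(i) for i in proj(q,P(x,X))),1,(0,255,0),-1)
for X in (a,b): cv2.circle(im,tuple(int(i) for i in proj(q,X)),1,(0,255,0),-1)
cv2.imwrite('pics/s2.png',cv2.resize(im[170:350,220:460],None,fx=3.3,fy=3.3,interpolation=cv2.INTER_CUBIC))
E
```

```text
jig [ 0.53188318 -0.16018582  0.09229623] [[-0.3, 0.6], [-0.1, 0.3], [-0.1, 0.5], [-0.3, -0.1], [0.1, -0.8], [0.2, -0.9], [-0.2, 0.4], [0.9, -0.0]]
knob from cam [ 0.46001751 -0.27569022  0.053     ] pred open [np.float64(0.4658724481451497), np.float64(-0.2868086595874595), np.float64(0.053)]
rail [0.63044529 0.27435878 0.055     ] [0.45341133 0.24784734 0.055     ] 0.17900803662648437 [0.54192831 0.26110306 0.055     ] 0.14864874666764322
0.83 [372.8, 318.8, 428.9, 377.1] [ 0.29011252 -0.19287599  0.055     ]
0.63 [212.9, 209.2, 232.5, 283.5] [0.53914538 0.25790653 0.055     ]
0.56 [209.7, 309.1, 250.6, 373.6] [0.30676426 0.23311541 0.055     ]
0.92 [196.1, 218.4, 238.3, 266.2] [0.28777966 0.19228831 0.055     ]
0.57 [274.2, 294.4, 308.6, 367.4] [ 0.2698658  -0.22775304  0.055     ]
0.56 [256.6, 190.9, 308.7, 225.8] [0.52511366 0.23410586 0.055     ]
[0.23109005 0.5807004  0.24755405] [[-0.0, 0.37, 0.929], [0.0, 0.929, -0.37], [-1.0, 0.0, -0.0]] [ 1.01350030e+00  5.27503207e-01  1.43267611e+00  1.97657654e-05
  1.18139433e+00 -1.78481822e-01]
```

View pics/s2.png

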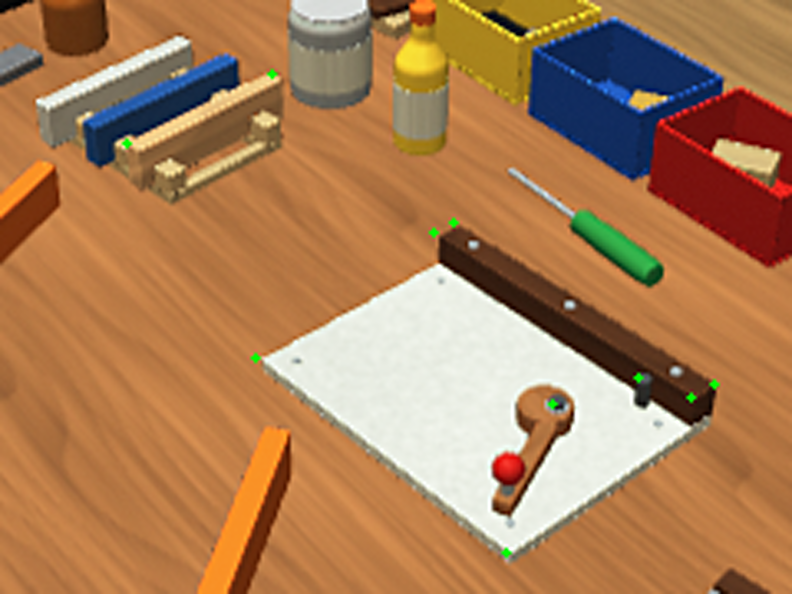

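```bash
cat >> h.py <<'E'
def J(x,X):
    X=np.array(X)/1e3; a=x[2]; return np.array([x[0]+np.cos(a)*X[0]-np.sin(a)*X[1],x[1]+np.sin(a)*X[0]+np.cos(a)*X[1],X[2]])
def Jinv(x,W):
    d=np.array(W[:2])-x[:2]; a=x[2]; return 1e3*np.array([np.cos(a)*d[0]+np.sin(a)*d[1],-np.sin(a)*d[0]+np.cos(a)*d[1]])
E
python3 - <<'E'
from h import *
from scipy.optimize import least_squares
p,q=pickle.load(open('cams.pkl','rb'))
c=lambda u,v:(310+u/4.5-.4,190+v/4.5-.4)
s=lambda u,v:(220+u/3.3-.35,170+v/3.3-.35)
T=[((-110,140,12),c(115,489)),((-110,-140,12),c(598,447)),((110,140,42),c(80,105)),((110,-140,42),c(564,65)),((85,140,42),c(83,153)),((85,-140,42),c(567,111)),((9.2,-70,32),c(460,248)),((78,-96,38),c(488,127))]
S=[((-110,140,12),s(262,360)),((-110,-140,12),s(510,556)),((110,140,42),s(458,226)),((110,-140,42),s(717,383)),((85,140,42),s(440,237)),((85,-140,42),s(694,404)),((9.2,-70,32),s(559,406)),((78,-96,38),s(645,378))]
fT=lambda x:np.concatenate([proj(p,J(x,X))-uv for X,uv in T])
fS=lambda x:np.concatenate([proj(q,J(x,X))-uv for X,uv in S])
for f in(fT,fS,lambda x:np.concatenate([fT(x),fS(x)])):
    r=least_squares(f,[.45,-.1,0]); print(r.x,np.round(f(r.x).reshape(-1,2),1).tolist())
x=r.x
k1=ray(p,*c(552,399),.053);k2=ray(q,*s(508,468),.053)
print(k1,k2,Jinv(x,k1),Jinv(x,k2))
for P,a,b in((p,(80+342/2.5-.3,150+154/2.5-.3),(80+363/2.5-.3,150+326/2.5-.3)),(q,s(275,79),s(128,148))):
    a=ray(P,*a,.055);b=ray(P,*b,.055); print(a,b,(a+b)/2,np.hypot(*(a-b)[:2]),np.arctan2(*(a-b)[1::-1]))
E
```

```text
[ 0.53188318 -0.16018582  0.09229623] [[-0.3, 0.6], [-0.1, 0.3], [-0.1, 0.5], [-0.3, -0.1], [0.1, -0.8], [0.2, -0.9], [-0.2, 0.4], [0.9, -0.0]]
[ 0.53300524 -0.16271698  0.08983667] [[-0.4, -0.0], [0.1, -0.3], [0.5, -0.3], [0.3, 0.8], [-0.5, -0.3], [0.8, -1.1], [-0.7, 0.5], [-0.1, 0.4]]
[ 0.53262485 -0.16134079  0.0914993 ] [[0.1, 0.2], [0.3, 0.0], [0.3, 0.1], [0.1, -0.3], [0.6, -1.1], [0.6, -1.1], [0.2, 0.2], [1.3, -0.3], [-0.8, -0.2], [-0.2, -0.6], [-0.1, -0.5], [-0.2, 0.5], [-1.0, -0.4], [0.3, -1.4], [-1.1, 0.3], [-0.6, 0.1]]
[ 0.46001751 -0.27569022  0.053     ] [ 0.46142766 -0.27609511  0.053     ] [ -82.75191345 -107.23683085] [ -81.38466622 -107.76888155]
[0.63044529 0.27435878 0.055     ] [0.45341133 0.24784734 0.055     ] [0.54192831 0.26110306 0.055     ] 0.17900803662648437 0.14864874666764322
[0.62790878 0.26969948 0.055     ] [0.45069466 0.24553357 0.055     ] [0.53930172 0.25761653 0.055     ] 0.1788542315252257 0.1355296572265195
```

```bash
cat > rel.py <<'E'
from h import *
import sys
JIG=np.array([0.5326,-0.1613,0.0915])
def rel(x,y,z,yaw=None):
    o=robot.get_obs(); R=Ro.from_quat(o['tool_rot']).as_matrix(); d=R.T@(np.array([x,y,z])-o['position'])*1e3
    cy=np.degrees(np.arctan2(R[1,1],R[0,1])); t=0 if yaw is None else cy-yaw
    print('row',d.round(1).tolist(),'turn',round((t+180)%360-180,1),'yaw now',round(cy,2),'q6',round(np.degrees(o['q'][5]),1))
def relj(jx,jy,z,jyaw=None):
    W=J(JIG,(jx,jy,0)); rel(W[0],W[1],z,None if jyaw is None else jyaw+np.degrees(JIG[2]))
def st():
    o=robot.get_obs(); print('t',round(o['time'],2),'pos',o['position'].round(4),'jig',Jinv(JIG,o['position']).round(1),'F',o['ft_force'].round(1),'w',round(o['grip_width'],4))
E
python3 -c "
from rel import *
rel(.5405,.2594,.16,98.1);st()"
```

```text
row [87.5, -184.1, 406.3] turn -29.8 yaw now 68.3 q6 -10.2
t 1.6 pos [0.2311 0.5807 0.2476] jig [-232.5  766.4] F [ 0.5  0.1 -0.8] w 0.0871
```

>>> move_arm --pt "0 0 -184 406 -30" --pt "0 0 -184 406 -30" --pt "0 0 -184 406 -30" --pt "0 0 -184 406 -30" --pt "0.1 0 -184 406 -30" --pt "0.1 0 -184 406 -30" --pt "0.1 60 -184 406 -30" --pt "0.1 87 -184 406 -30"

```text
time: 2.27
position: [0.4543, 0.3509, 0.2203]
tool_rot: [-0.05, 0.703, 0.052, 0.707]
ft_force: [0.7, 0.3, -0.8]
grip_width: 0.0432
```

```bash
python3 -c "
from rel import *
rel(.5405,.2594,.14,98.1);st()"
```

```text
row [80.5, -103.1, 71.7] turn 0.2 yaw now 98.29 q6 -71.7
t 2.27 pos [0.4543 0.3509 0.2203] jig [-31.2 517.2] F [ 0.7  0.3 -0.8] w 0.0432
```

>>> move_arm --pt "0.05 80 -103 72 0" --pt "0.05 80 -103 72 0" --pt "0.05 80 -103 72 0" --pt "0.05 80 -103 72 0" --pt "0.05 80 -103 72 0" --pt "0.05 80 -103 72 0"

```text
time: 2.77
position: [0.538, 0.2592, 0.1377]
tool_rot: [-0.05, 0.706, 0.05, 0.705]
ft_force: [0.5, 0.9, -0.1]
grip_width: 0.0414
```

```bash
python3 -c "
from rel import *
rel(.5405,.2594,.046,98.1);st()
p=shot('top','t3.png');q=shot('side','s3.png')
a=cv2.resize(cv2.imread('pics/t3.png')[190:310,150:270],None,fx=3.3,fy=3.3);b=cv2.resize(cv2.imread('pics/s3.png')[130:250,220:340],None,fx=3.3,fy=3.3)
cv2.imwrite('pics/c3.png',np.hstack([a,b]))
"
```

```text
row [91.7, -0.2, 2.7] turn 0.0 yaw now 98.13 q6 -83.1
t 2.77 pos [0.538  0.2592 0.1377] jig [ 43.8 418.2] F [ 0.5  0.9 -0.1] w 0.0414
```

View pics/c3.png

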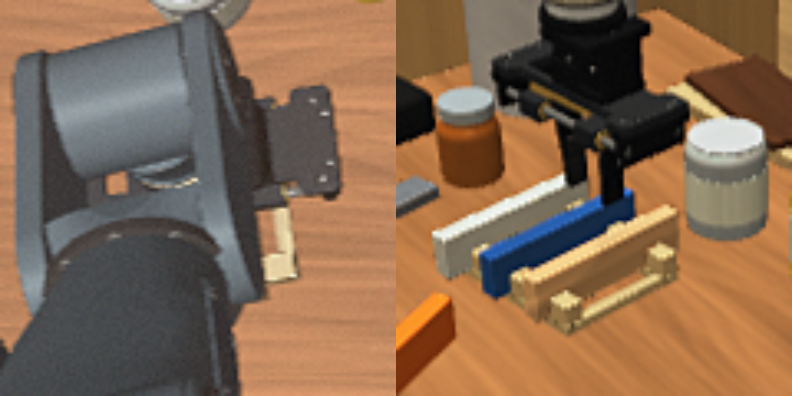

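>>> move_arm --pt "0.05 50 0 3 0" --pt "0.05 75 0 3 0" --pt "0.05 90 0 3 0" --pt "0.05 92 0 3 0"

```text
time: 3.2
position: [0.5377, 0.2617, 0.0445]
tool_rot: [-0.052, 0.707, 0.052, 0.703]
ft_force: [0.3, -0.6, 0.2]
grip_width: 0.0412
```

>>> move_arm --pt "1 0 0 0 0" --pt "1 0 0 0 0" --pt "1 0 0 0 0" --pt "1 0 0 0 0" --pt "1 0 0 0 0" --newtons 25

```text
time: 3.62
position: [0.5417, 0.2616, 0.0485]
tool_rot: [-0.051, 0.704, 0.052, 0.706]
ft_force: [-0.0, 2.3, 5.1]
grip_width: 0.0198
```

```bash
python3 -c "
from rel import *
st();rel(.5405,.2594,.046,98.1)
q=shot('side','s4.png')
b=cv2.resize(cv2.imread('pics/s4.png')[130:250,220:340],None,fx=4,fy=4)
cv2.imwrite('pics/c4.png',b)
"
```

```text
t 3.62 pos [0.5417 0.2616 0.0485] jig [ 47.7 420.3] F [-0.   2.3  5.1] w 0.0198
row [2.5, -2.0, -1.5] turn 0.2 yaw now 98.33 q6 -83.2
```

View pics/c4.png

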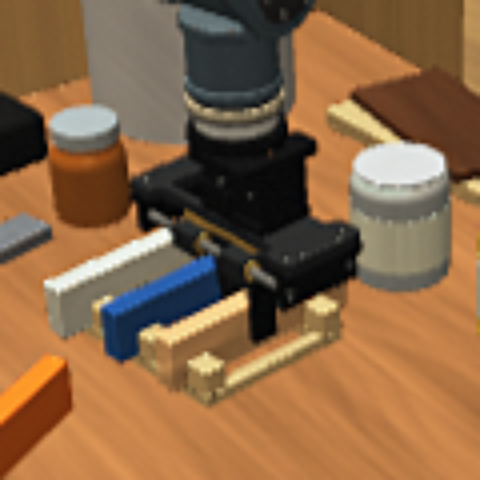

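>>> move_arm --pt "1 -40 0 0 0" --pt "1 -80 0 0 0" --pt "1 -110 0 0 0" --pt "1 -115 0 0 0"

```text
time: 4.0
position: [0.544, 0.2616, 0.1675]
tool_rot: [-0.051, 0.701, 0.052, 0.709]
ft_force: [1.6, -0.4, -1.1]
grip_width: 0.02
```

```bash
python3 -c "
from rel import *
st();relj(-45,48,.16,0)
"
```

```text
t 4.0 pos [0.544  0.2616 0.1675] jig [ 50.  420.1] F [ 1.6 -0.4 -1.1] w 0.02
row [5.9, -366.5, -114.8] turn 93.1 yaw now 98.3 q6 -83.2
```

>>> move_arm --pt "1 5 -366 -115 50" --pt "1 5 -366 -115 57" --pt "1 5 -366 -115 57" --pt "1 5 -366 -115 57" --pt "1 5 -366 -115 57" --pt "1 5 -366 -115 57" --pt "1 5 -366 -115 57" --pt "1 5 -366 -115 57"

```text
time: 4.67
position: [0.4865, -0.0701, 0.157]
tool_rot: [0.293, 0.644, -0.294, 0.643]
ft_force: [1.8, -0.1, -0.5]
grip_width: 0.02
```

>>> move_arm --pt "1 0 0 0 36" --pt "1 0 0 0 36" --pt "1 0 0 0 36" --pt "1 0 0 0 36" --pt "1 0 0 0 36" --pt "1 0 0 0 36"

```text
time: 5.17
position: [0.4871, -0.0685, 0.157]
tool_rot: [0.477, 0.522, -0.477, 0.522]
ft_force: [-0.5, -0.5, -1.4]
grip_width: 0.0199
```

```bash
python3 -c "
from rel import *
st();relj(-45,48,.06,0)
"
```

```text
t 5.17 pos [ 0.4871 -0.0685  0.157 ] jig [-36.8  96.6] F [-0.5 -0.5 -1.4] w 0.0199
row [97.0, -8.0, 48.6] turn -0.1 yaw now 5.13 q6 -26.2
```

>>> move_arm --pt "1 0 -8 49 0" --pt "1 30 -8 49 0" --pt "1 65 -8 49 0" --pt "1 85 -8 49 0" --pt "1 97 -8 49 0" --pt "1 97 -8 49 0"

```text
time: 5.67
position: [0.4823, -0.1172, 0.0577]
tool_rot: [0.475, 0.525, -0.476, 0.521]
ft_force: [0.2, 0.1, -0.3]
grip_width: 0.02
```

```bash
python3 -c "
from rel import *
st();relj(-45,48,.0505,0)
q=shot('side','s5.png')
cv2.imwrite('pics/c5.png',cv2.resize(cv2.imread('pics/s5.png')[170:350,260:450],None,fx=3,fy=3))
"
```

```text
t 5.67 pos [ 0.4823 -0.1172  0.0577] jig [-46.1  48.5] F [ 0.2  0.1 -0.3] w 0.02
row [7.2, 1.1, 0.5] turn 0.2 yaw now 5.44 q6 -32.0
```

View pics/c5.png

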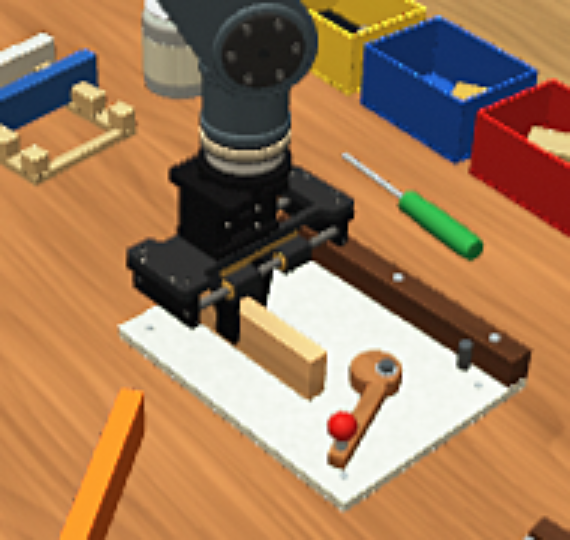

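Rail held upright over the board; the −y end clears the cam. Lowering until contact.

>>> move_arm --pt "1 3 0 0 0" --pt "1 6 0 0 0" --pt "1 8 0 0 0" --pt "1 8 0 0 0"

```text
time: 6.05
position: [0.4846, -0.1179, 0.0527]
tool_rot: [0.476, 0.522, -0.476, 0.523]
ft_force: [0.1, 0.0, -1.6]
grip_width: 0.0198
```

```bash
python3 -c "
from rel import *
st()"
```

```text
t 6.05 pos [ 0.4846 -0.1179  0.0527] jig [-43.9  47.6] F [ 0.1  0.  -1.6] w 0.0198
```

>>> move_arm --pt "1 1 0 0 0" --pt "1 2 0 0 0" --pt "1 2 0 0 0"

```text
time: 6.3
position: [0.4846, -0.1179, 0.0506]
tool_rot: [0.476, 0.522, -0.476, 0.523]
ft_force: [-0.3, 1.0, 0.3]
grip_width: 0.0197
```

```bash
python3 -c "
from rel import *
st()"
```

```text
t 6.3 pos [ 0.4846 -0.1179  0.0506] jig [-43.9  47.6] F [-0.3  1.   0.3] w 0.0197
```

>>> move_arm --pt "1 1 0 0 0" --pt "1 2 0 0 0" --pt "1 2 0 0 0"

```text
time: 6.55
position: [0.4846, -0.1179, 0.0504]
tool_rot: [0.476, 0.522, -0.476, 0.523]
ft_force: [-2.8, 1.8, 16.4]
grip_width: 0.02
```

```bash
python3 -c "
from rel import *
st()"
```

```text
t 6.55 pos [ 0.4846 -0.1179  0.0504] jig [-43.9  47.6] F [-2.8  1.8 16.4] w 0.02
```

>>> move_arm --pt "1 -2 0 0 0" --pt "0.1 -2 0 0 0" --pt "0.05 -2 0 0 0" --pt "0.05 -2 0 0 0" --pt "0.05 -20 0 0 0" --pt "0.05 -50 0 0 0" --pt "1 -50 0 0 0" --pt "1 -50 0 0 0"

```text
time: 7.22
position: [0.4852, -0.1183, 0.0993]
tool_rot: [0.477, 0.522, -0.476, 0.524]
ft_force: [-0.2, -0.4, 0.4]
grip_width: 0.0338
```

```bash
python3 -c "
from rel import *
st()
q=shot('side','s6.png');p=shot('top','t6.png')
a=cv2.resize(cv2.imread('pics/s6.png')[170:350,260:450],None,fx=2,fy=2);b=cv2.resize(cv2.imread('pics/t6.png')[150:330,290:480],None,fx=2,fy=2)
cv2.imwrite('pics/c6.png',np.hstack([a,b]))
"
```

```text
t 7.22 pos [ 0.4852 -0.1183  0.0993] jig [-43.3  47.2] F [-0.2 -0.4  0.4] w 0.0338
```

View pics/c6.png

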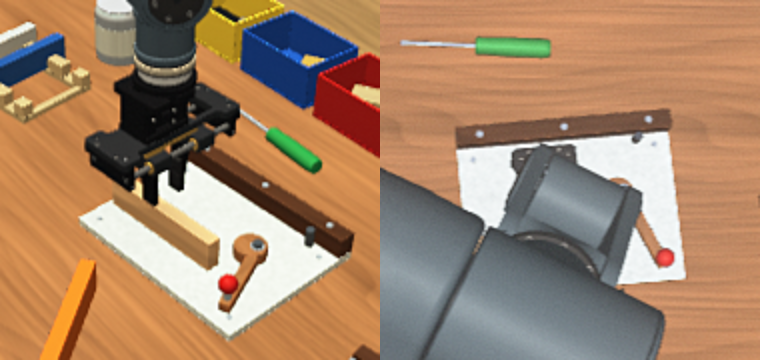

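>>> move_arm --pt "1 0 -30 0 0" --pt "1 0 -43 0 0" --pt "1 0 -43 0 0" --pt "1 15 -43 0 0" --pt "1 25 -43 0 0" --pt "1 25 -43 0 0"

```text
time: 7.82
position: [0.4411, -0.1216, 0.0714]
tool_rot: [0.476, 0.524, -0.477, 0.521]
ft_force: [0.2, 0.6, 0.4]
grip_width: 0.0009
```

>>> move_arm --pt "1 0 8 0 0" --pt "1 0 16 0 0" --pt "1 0 24 0 0" --pt "1 0 32 0 0" --pt "1 0 40 0 0" --pt "1 0 45 0 0" --pt "1 0 45 0 0"

```text
time: 8.4
position: [0.4883, -0.1179, 0.0737]
tool_rot: [0.476, 0.522, -0.476, 0.524]
ft_force: [0.1, 0.3, -0.6]
grip_width: 0.0005
```

```bash
python3 -c "
from rel import *
st()
q=shot('side','s7.png')
cv2.imwrite('pics/c7.png',cv2.resize(cv2.imread('pics/s7.png')[170:350,260:450],None,fx=3,fy=3))
"
```

```text
t 8.4 pos [ 0.4883 -0.1179  0.0737] jig [-40.2  47.3] F [ 0.1  0.3 -0.6] w 0.0005
```

View pics/c7.png

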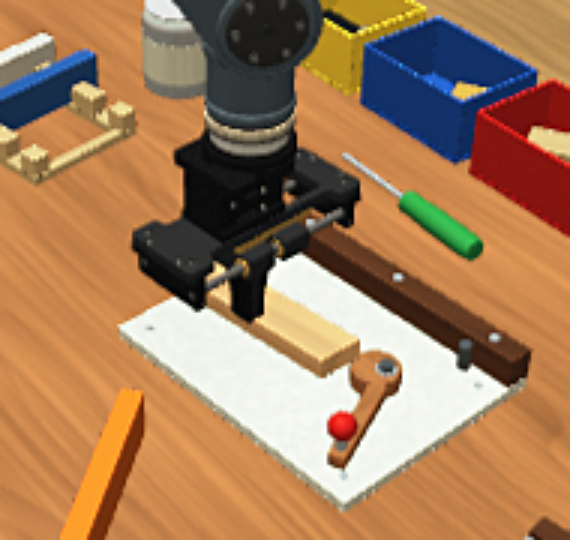

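>>> move_arm --pt "-0.3 -40 0 0 0" --pt "-0.5 -70 15 0 0" --pt "-0.5 -70 30 0 0" --pt "-0.5 -70 30 0 0" --pt "-0.5 -70 30 0 0"

```text
time: 8.87
position: [0.5158, -0.1147, 0.1434]
tool_rot: [0.476, 0.523, -0.476, 0.523]
ft_force: [-0.3, 0.7, -0.0]
grip_width: 0.0262
```

```bash
python3 -c "
from rel import *
st()
q=shot('side','s8.png')
for g in robot.regions_of(q,'pine_rail'): print(g['p'],g['bbox'])
cv2.imwrite('pics/c8.png',cv2.resize(cv2.imread('pics/s8.png')[220:310,310:410],None,fx=6,fy=6,interpolation=cv2.INTER_CUBIC))
"
```

```text
t 8.87 pos [ 0.5158 -0.1147  0.1434] jig [-12.5  47.9] F [-0.3  0.7 -0. ] w 0.0262
0.71 [320.5, 258.3, 379.6, 294.7]
0.7 [193.5, 220.6, 238.7, 264.0]
0.56 [275.0, 297.6, 306.5, 364.2]
```

View pics/c8.png

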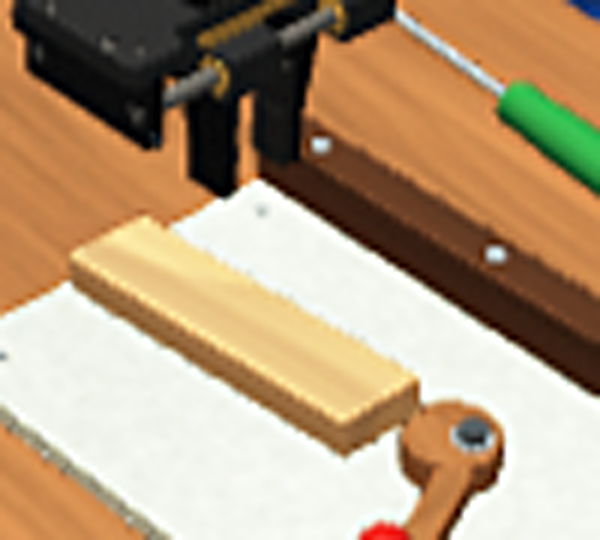

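```bash
python3 -c "
from rel import *
p,q=pickle.load(open('cams.pkl','rb'))
C=[ray(q,310+u/6-.4,220+v/6-.4,.032) for u,v in ((145,216),(72,258),(345,424),(418,380))]
for c in C: print(Jinv(JIG,c).round(1))
m=sum(C)/4; print(Jinv(JIG,m)); a=(C[2]+C[3]-C[0]-C[1]); print(np.degrees(np.arctan2(a[1],a[0])-JIG[2])+90)
st()"
```

```text
[ 10.1 133.1]
[-35.2 131.6]
[-22.6 -28.9]
[ 20.6 -29.3]
[-6.78089783 51.63661026]
4.098783338304557
t 8.97 pos [ 0.5141 -0.1142  0.1424] jig [-14.1  48.6] F [-0.1 -1.2  0.7] w 0.034
```

```bash
python3 -c "
from rel import *
p,q=pickle.load(open('cams.pkl','rb'))
im=cv2.imread('pics/s8.png')[220:310,310:410]; im=cv2.resize(im,None,fx=6,fy=6,interpolation=cv2.INTER_CUBIC)
def pt(X,c):
    u,v=proj(q,J(JIG,X)); cv2.circle(im,(int((u-310+.4)*6),int((v-220+.4)*6)),3,c,-1)
for X in ((-110,140,12),(85,140,12),(85,140,42),(85,0,42),(9.2,-70,32),(97,70,42),(97,0,42)): pt(X,(0,255,0))
for y in(137,-43,-29):
  for x in(-34,11): pt((x,y,32),(0,0,255))
cv2.imwrite('pics/c9.png',im)
"
```

```text
(no output)
```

View pics/c9.png

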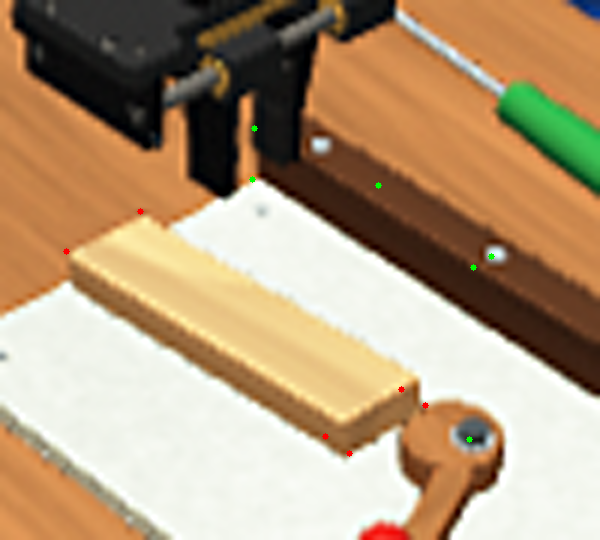

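```bash
python3 -c "
from rel import *
st();relj(-10,96,.07,4.2)"
```

```text
t 8.97 pos [ 0.5141 -0.1142  0.1424] jig [-14.1  48.6] F [-0.1 -1.2  0.7] w 0.034
row [72.5, 4.4, -47.3] turn -4.1 yaw now 5.3 q6 -30.0
```

>>> move_arm --pt "-0.5 0 4 -35 -4" --pt "-0.5 20 4 -47 -4" --pt "-0.5 50 4 -47 -4" --pt "-0.5 72 4 -47 -4" --pt "-0.5 72 4 -47 -4" --pt "-0.5 72 4 -47 -4"

```text
time: 9.47
position: [0.5136, -0.0672, 0.0699]
tool_rot: [0.457, 0.541, -0.459, 0.537]
ft_force: [0.1, 0.0, 0.2]
grip_width: 0.0642
```

```bash
python3 -c "
from rel import *
st();relj(-10,96,.041,4.2)
q=shot('side','s10.png')
cv2.imwrite('pics/c10.png',cv2.resize(cv2.imread('pics/s10.png')[200:310,300:410],None,fx=5,fy=5,interpolation=cv2.INTER_CUBIC))
"
```

```text
t 9.47 pos [ 0.5136 -0.0672  0.0699] jig [-10.4  95.4] F [0.1 0.  0.2] w 0.0642
row [28.9, 0.6, -0.5] turn -0.2 yaw now 9.28 q6 -29.1
```

View pics/c10.png

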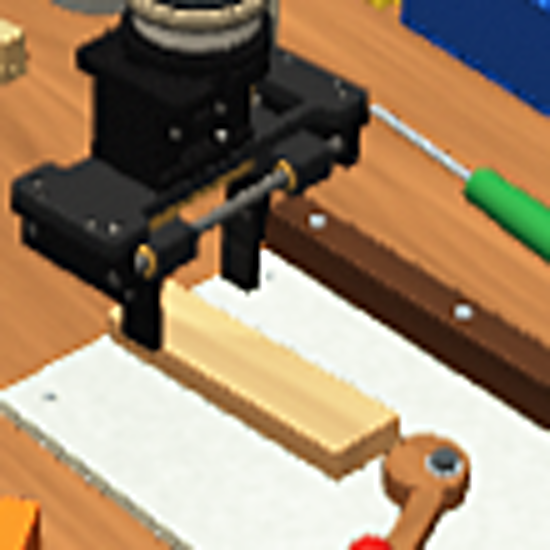

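>>> move_arm --pt "-0.5 15 0 0 0" --pt "-0.5 25 0 0 0" --pt "-0.5 27 0 0 0" --pt "-0.5 27 0 0 0" --pt "0.2 27 0 0 0" --pt "0.2 27 0 0 0" --pt "0.2 27 0 0 0" --pt "0.2 27 0 0 0" --newtons 35

```text
time: 10.18
position: [0.5156, -0.0677, 0.0448]
tool_rot: [0.458, 0.539, -0.458, 0.539]
ft_force: [0.7, 0.2, 1.7]
grip_width: 0.0464
```

```bash
python3 -c "
from rel import *
st();relj(-10,96,.041,4.2)
q=shot('side','s11.png')
cv2.imwrite('pics/c11.png',cv2.resize(cv2.imread('pics/s11.png')[200:310,300:410],None,fx=5,fy=5,interpolation=cv2.INTER_CUBIC))
"
```

```text
t 10.18 pos [ 0.5156 -0.0677  0.0448] jig [-8.3 94.8] F [0.7 0.2 1.7] w 0.0464
row [3.8, -1.6, -1.3] turn -0.1 yaw now 9.3 q6 -29.1
```

View pics/c11.png

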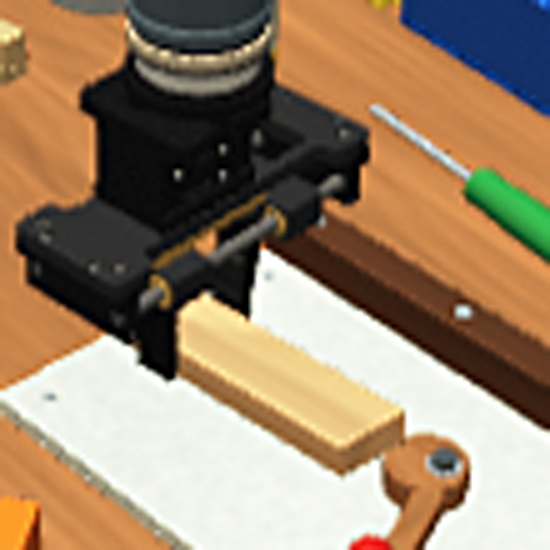

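>>> move_arm --pt "0.6 0 0 0 0" --pt "0.6 0 0 0 0" --pt "0.6 -4 0 0 0" --pt "0.6 -4 0 0 0"

```text
time: 10.57
position: [0.5162, -0.0678, 0.0487]
tool_rot: [0.458, 0.538, -0.458, 0.539]
ft_force: [-0.2, -0.3, -2.0]
grip_width: 0.0459
```

```bash
python3 -c "
from rel import *
st();relj(37,97,.049,9.7)"
```

```text
t 10.57 pos [ 0.5162 -0.0678  0.0487] jig [-7.8 94.6] F [-0.2 -0.3 -2. ] w 0.0459
row [-0.3, 44.9, 0.8] turn -5.7 yaw now 9.28 q6 -29.1
```

>>> move_arm --pt "0.6 0 10 0 -1" --pt "0.6 0 25 0 -3" --pt "0.6 0 40 0 -6" --pt "0.6 0 45 1 -6" --pt "0.6 0 45 1 -6" --pt "0.6 0 45 1 -6"

```text
time: 11.07
position: [0.56, -0.0612, 0.048]
tool_rot: [0.429, 0.562, -0.429, 0.562]
ft_force: [-0.2, 0.4, -1.5]
grip_width: 0.0459
```

```bash
python3 -c "
from rel import *
st();relj(37,60,.049,9.7)
q=shot('side','s12.png');p=shot('top','t12.png')
cv2.imwrite('pics/c12.png',np.hstack([cv2.resize(cv2.imread('pics/s12.png')[210:310,300:440],None,fx=5,fy=5,interpolation=cv2.INTER_CUBIC),]))
"
```

```text
t 11.07 pos [ 0.56   -0.0612  0.048 ] jig [36.4 97.1] F [-0.2  0.4 -1.5] w 0.0459
row [-1.0, -5.9, 36.7] turn 0.3 yaw now 15.27 q6 -32.9
```

View pics/c12.png

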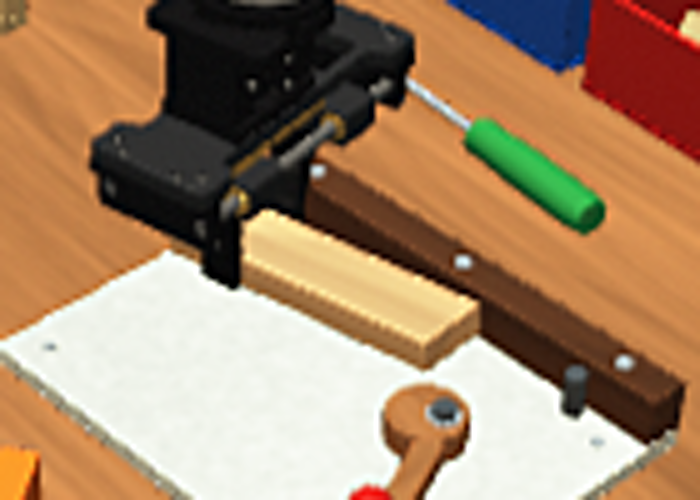

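View pics/t12.png

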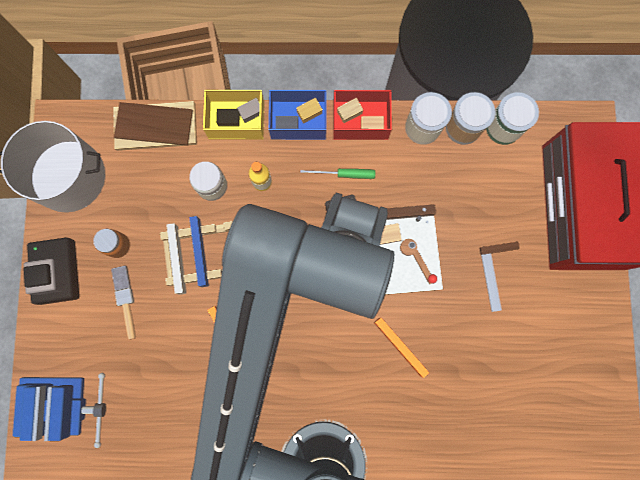

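```bash
python3 -c "
import cv2
cv2.imwrite('pics/c12b.png',cv2.resize(cv2.imread('pics/t12.png')[200:270,370:450],None,fx=8,fy=8,interpolation=cv2.INTER_CUBIC))
"
```

```text
(no output)
```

View pics/c12b.png

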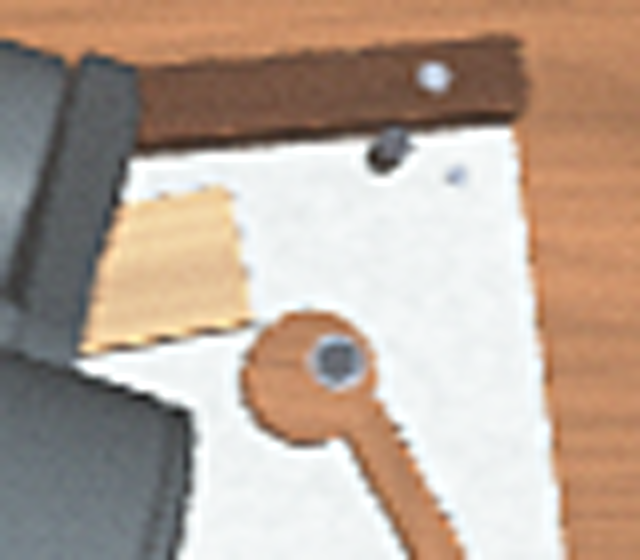

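```bash
python3 -c "
from rel import *
p,q=pickle.load(open('cams.pkl','rb'))
for u,v in((230,188),(252,322),(115,207),(75,355),(388,155),(305,375)):
    print(u,v,Jinv(JIG,ray(p,370+u/8-.45,200+v/8-.45,.036)).round(1))
for u,v in((480,312),(425,355)):
    print(u,v,Jinv(JIG,ray(q,300+u/5-.4,210+v/5-.4,.036)).round(1))
"
```

```text
230 188 [ 68.8 -40.3]
252 322 [ 24.4 -42.5]
115 207 [65.8 -2.5]
75 355 [18.7 15.5]
388 155 [ 75.1 -92.6]
305 375 [  5.7 -57.6]
480 312 [ 80.7 -29.9]
425 355 [ 33.9 -35. ]
```

>>> move_arm --pt "0.6 0 -3 0 -2" --pt "0.6 0 -3 0 -4" --pt "0.6 0 -3 0 -5" --pt "0.6 0 -3 0 -5" --pt "0.6 0 -3 0 -5"

```text
time: 11.58
position: [0.557, -0.0623, 0.0483]
tool_rot: [0.404, 0.58, -0.404, 0.58]
ft_force: [-1.2, 0.5, -0.9]
grip_width: 0.0459
```

```bash
cat > v.py <<'E'
from rel import *
import sys
n=sys.argv[1]
st()
p=shot('top','t%s.png'%n);q=shot('side','s%s.png'%n)
a=cv2.resize(cv2.imread('pics/t%s.png'%n)[200:275,360:450],None,fx=8,fy=8,interpolation=cv2.INTER_CUBIC)
b=cv2.resize(cv2.imread('pics/s%s.png'%n)[210:330,300:440],None,fx=5,fy=5,interpolation=cv2.INTER_CUBIC)
cv2.imwrite('pics/a%s.png'%n,a);cv2.imwrite('pics/b%s.png'%n,b)
E
python3 v.py 13
```

```text
t 11.58 pos [ 0.557  -0.0623  0.0483] jig [33.4 96.4] F [-1.2  0.5 -0.9] w 0.0459
```

View pics/a13.png

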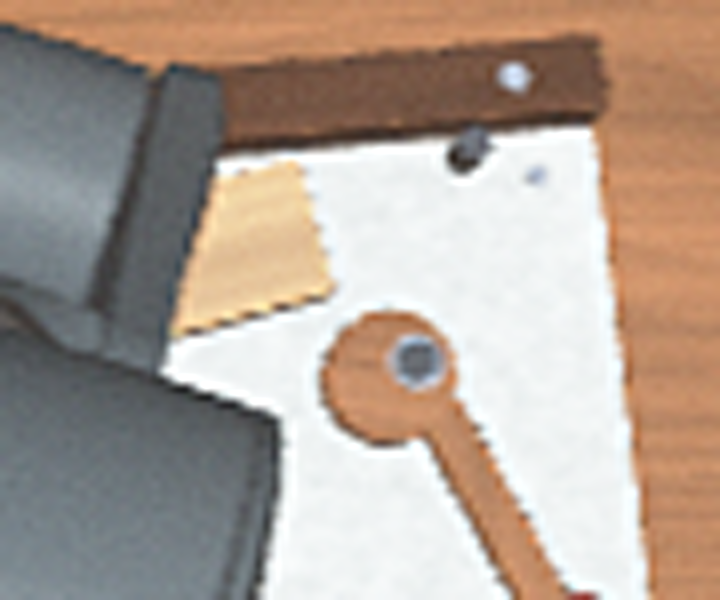

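View pics/b13.png

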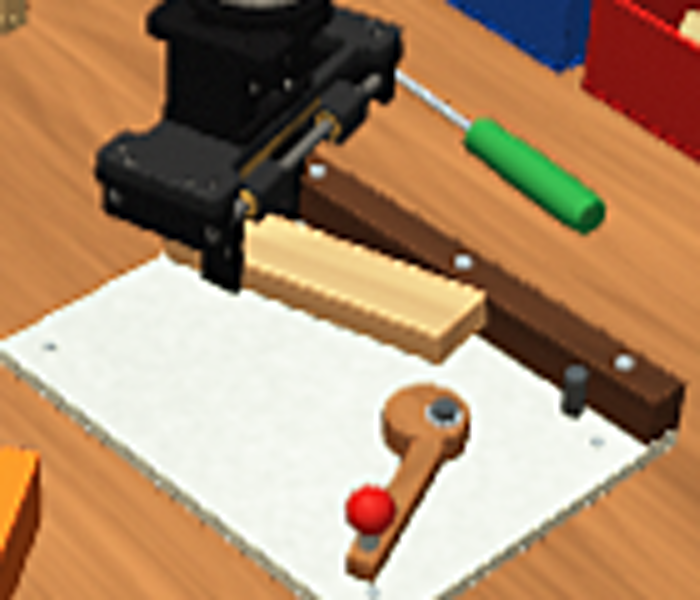

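```bash
python3 -c "
from rel import *
p,q=pickle.load(open('cams.pkl','rb'))
JT=np.array([0.53188,-0.16019,0.0923])
for u,v,z in((300,165,.036),(332,297,.036),(170,335,.036),(468,155,.038),(300,149,.042),(450,137,.042),(300,149,.012)):
    print(u,v,Jinv(JT,ray(p,360+u/8-.45,200+v/8-.45,z)).round(1))
"
```

```text
300 165 [ 77.2 -39.2]
332 297 [ 33.1 -44.7]
170 335 [25.4  8.8]
468 155 [ 75.2 -93.4]
300 149 [ 81.3 -38.8]
450 137 [ 80.9 -87.5]
300 149 [ 86.8 -43.7]
```

```bash
python3 -c "
from rel import *
relj(37.5,51.5,.049)"
```

```text
row [-0.6, -7.9, 44.3] turn 0 yaw now 20.26 q6 -38.0
```

>>> move_arm --pt "0.6 0 -2 10 0" --pt "0.6 0 -4 20 0" --pt "0.6 0 -6 30 0" --pt "0.6 0 -7 40 0" --pt "0.6 0 -8 44 0" --pt "0.6 0 -8 44 0"

```text
time: 12.18
position: [0.5659, -0.1082, 0.0484]
tool_rot: [0.405, 0.579, -0.405, 0.58]
ft_force: [0.1, -0.4, -1.5]
grip_width: 0.0459
```

```bash
python3 v.py 14
```

```text
t 12.18 pos [ 0.5659 -0.1082  0.0484] jig [38.  49.8] F [ 0.1 -0.4 -1.5] w 0.0459
```

View pics/a14.png

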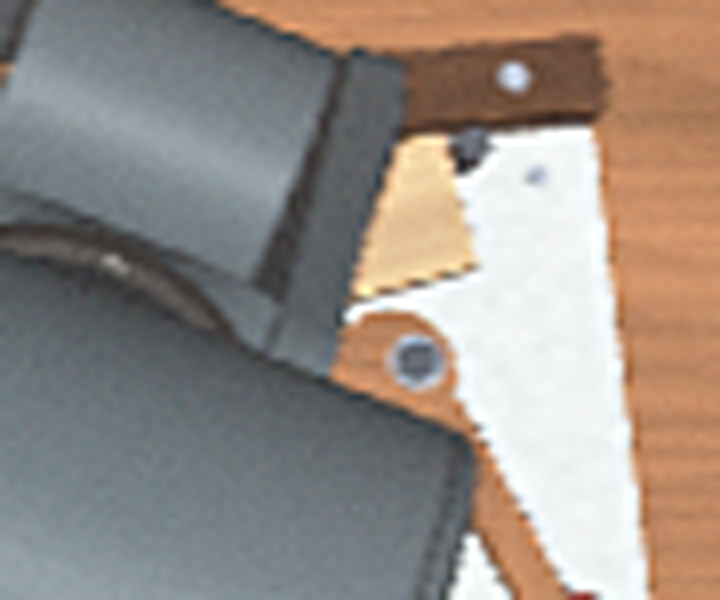

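View pics/b14.png

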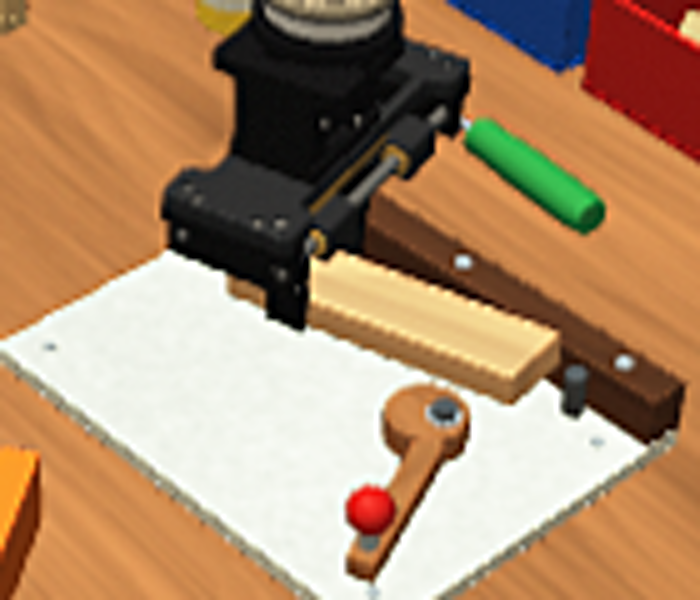

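>>> move_arm --pt "0.6 2 0 0 0" --pt "0.6 4 0 0 0" --pt "0.6 4 0 0 0" --pt "-0.22 4 0 0 0" --pt "-0.22 4 0 0 0" --pt "-0.22 4 0 0 0" --pt "-0.22 -15 0 0 0" --pt "-0.22 -45 0 0 0"

```text
time: 12.95
position: [0.5631, -0.1054, 0.0912]
tool_rot: [0.403, 0.583, -0.405, 0.578]
ft_force: [0.4, -0.1, -0.3]
grip_width: 0.0529
```

```bash
python3 v.py 15
```

```text
t 12.95 pos [ 0.5631 -0.1054  0.0912] jig [35.5 52.9] F [ 0.4 -0.1 -0.3] w 0.0529
```

View pics/b15.png

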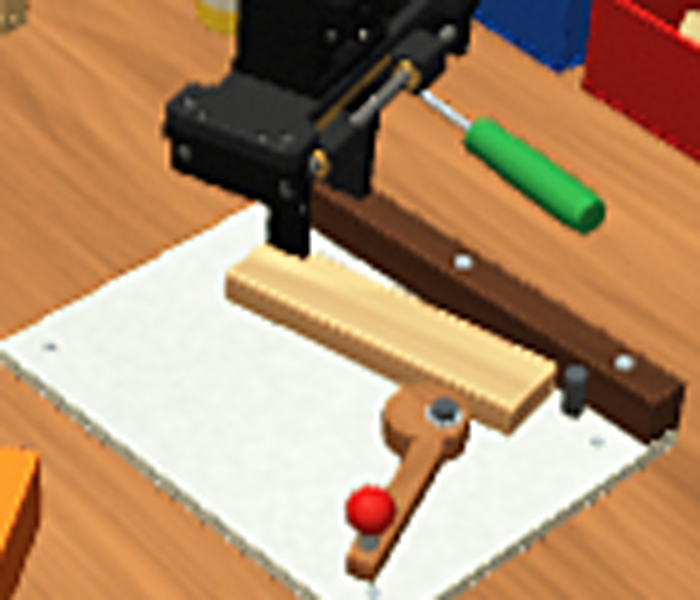

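```bash
python3 -c "
from rel import *
relj(-15,62,.0912,0)"
```

```text
row [5.4, -50.4, -25.3] turn 15.1 yaw now 20.31 q6 -42.1
```

>>> move_arm --pt "1 0 -30 -15 7" --pt "1 0 -50 -25 15" --pt "1 0 -50 -25 15" --pt "1 0 -50 -25 15" --pt "1 25 -50 -25 15" --pt "1 45 -50 -25 15" --pt "1 48 -50 -25 15" --pt "1 48 -50 -25 15" --newtons 30

```text
time: 13.72
position: [0.5099, -0.1002, 0.0441]
tool_rot: [0.476, 0.523, -0.476, 0.522]
ft_force: [0.5, 0.9, 0.1]
grip_width: 0.0075
```

```bash
python3 v.py 16; python3 -c "
from rel import *
relj(10,62,.043,0)"
```

```text
t 13.72 pos [ 0.5099 -0.1002  0.0441] jig [-17.   62.9] F [0.5 0.9 0.1] w 0.0075
row [2.6, 26.3, 0.6] turn 0.1 yaw now 5.33 q6 -28.8
```

View pics/b16.png

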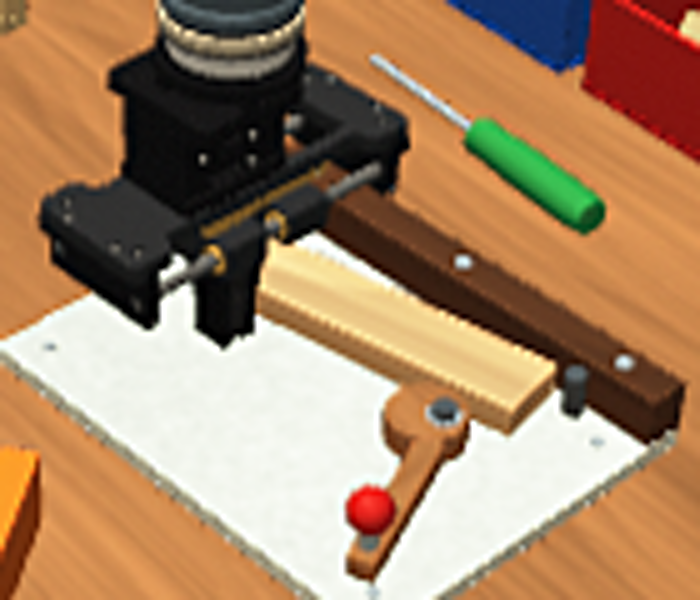

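>>> move_arm --pt "1 0 6 0 0" --pt "1 0 12 0 0" --pt "1 0 18 0 0" --pt "1 0 23 0 0" --pt "1 0 28 0 0" --pt "1 0 33 0 0" --pt "1 0 36 0 0" --pt "1 0 36 0 0"

```text
time: 14.48
position: [0.5466, -0.0969, 0.0454]
tool_rot: [0.476, 0.522, -0.476, 0.523]
ft_force: [0.3, 0.6, -0.4]
grip_width: 0.0002
```

```bash
python3 v.py 17
```

```text
t 14.48 pos [ 0.5466 -0.0969  0.0454] jig [19.8 62.8] F [ 0.3  0.6 -0.4] w 0.0002
```

View pics/b17.png

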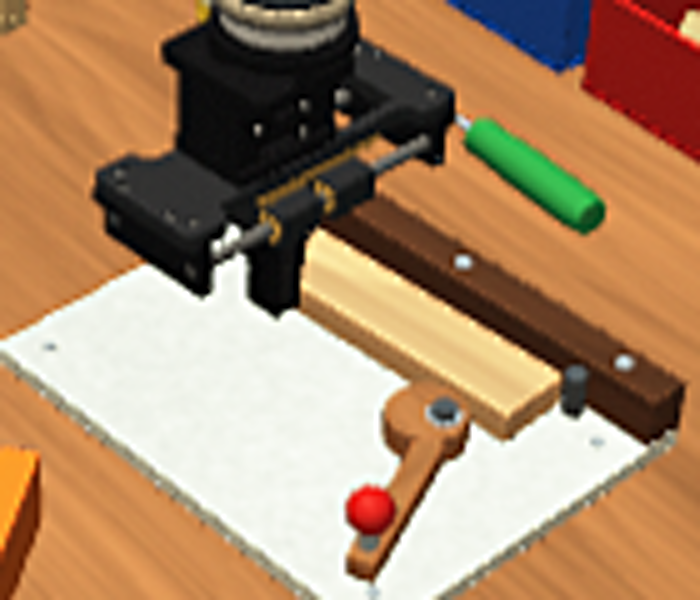

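View pics/a17.png

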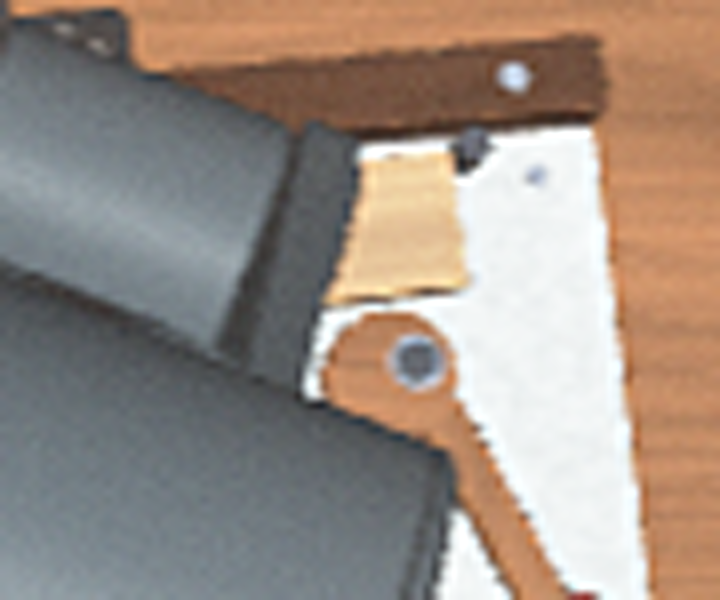

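>>> move_arm --pt "1 0 -10 0 0" --pt "1 0 -10 30 0" --pt "1 0 -10 60 0" --pt "1 0 -10 60 0" --pt "1 0 -3 60 0" --pt "1 0 2 60 0" --pt "1 0 5 60 0" --pt "1 0 5 60 0"

```text
time: 15.25
position: [0.5564, -0.1551, 0.0453]
tool_rot: [0.476, 0.523, -0.476, 0.523]
ft_force: [0.0, -0.2, 1.1]
grip_width: 0.0005
```

```bash
python3 v.py 18
```

```text
t 15.25 pos [ 0.5564 -0.1551  0.0453] jig [24.3  4. ] F [ 0.  -0.2  1.1] w 0.0005
```

View pics/b18.png

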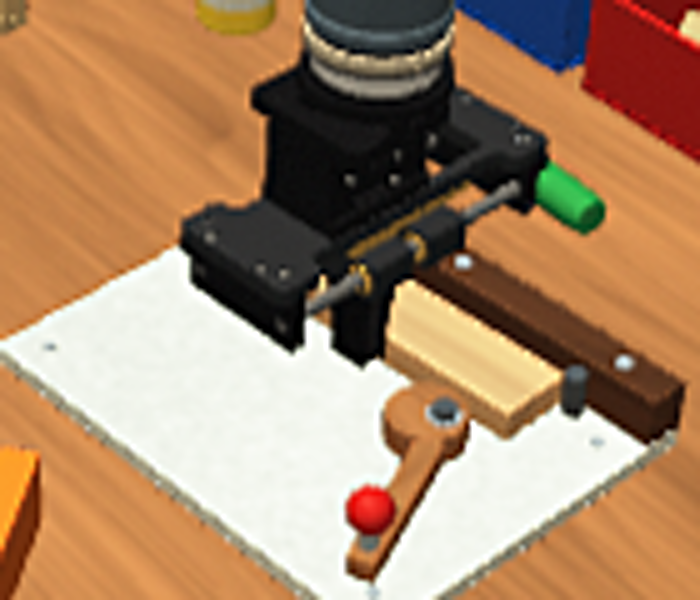

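>>> move_arm --pt "1 0 2 0 0" --pt "1 0 4 0 0" --pt "1 0 4 0 0"

```text
time: 15.6
position: [0.5602, -0.1554, 0.0453]
tool_rot: [0.476, 0.523, -0.476, 0.523]
ft_force: [1.1, -0.0, 0.2]
grip_width: 0.0004
```

>>> move_arm --pt "1 0 1.5 0 0" --pt "1 0 3 0 0" --pt "1 0 3 0 0"

```text
time: 15.85
position: [0.5631, -0.1554, 0.0453]
tool_rot: [0.476, 0.523, -0.476, 0.522]
ft_force: [-1.0, 0.6, -0.2]
grip_width: -0.0
```

```bash
python3 v.py 19
```

```text
t 15.85 pos [ 0.5631 -0.1554  0.0453] jig [30.9  3.1] F [-1.   0.6 -0.2] w -0.0
```

View pics/b19.png

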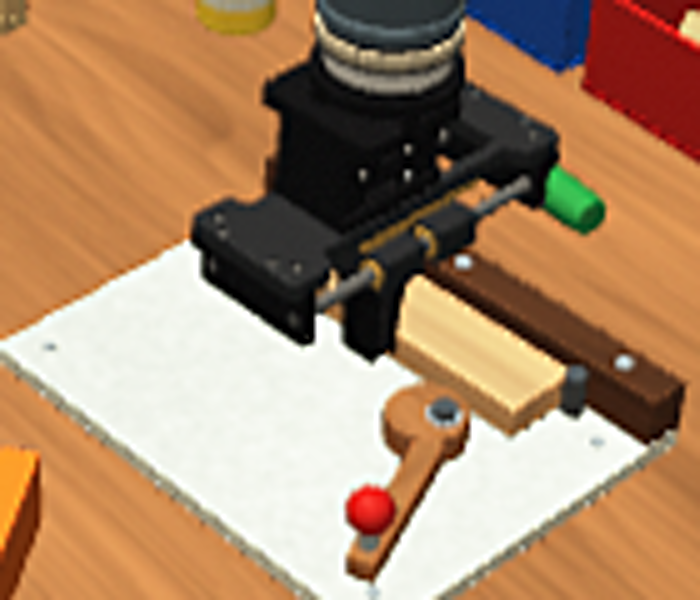

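View pics/a19.png

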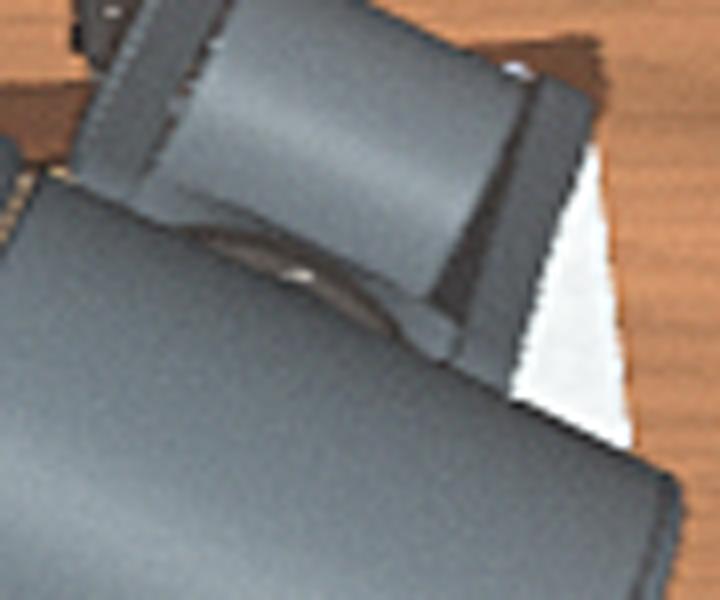

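>>> move_arm --pt "1 0 1 0 0" --pt "1 0 2 0 0" --pt "1 0 2 0 0"

```text
time: 16.2
position: [0.5649, -0.1552, 0.0453]
tool_rot: [0.476, 0.523, -0.476, 0.522]
ft_force: [-1.2, 0.9, 1.0]
grip_width: 0.001
```

>>> move_arm --pt "1 0 1 0 0" --pt "1 0 2 0 0" --pt "1 0 2 0 0"

```text
time: 16.45
position: [0.5654, -0.1551, 0.0453]
tool_rot: [0.475, 0.524, -0.477, 0.522]
ft_force: [-6.3, -1.5, 3.0]
grip_width: 0.001
```

```bash
python3 v.py 20
```

```text
t 16.45 pos [ 0.5654 -0.1551  0.0453] jig [33.3  3.2] F [-6.3 -1.5  3. ] w 0.001
```

View pics/b20.png

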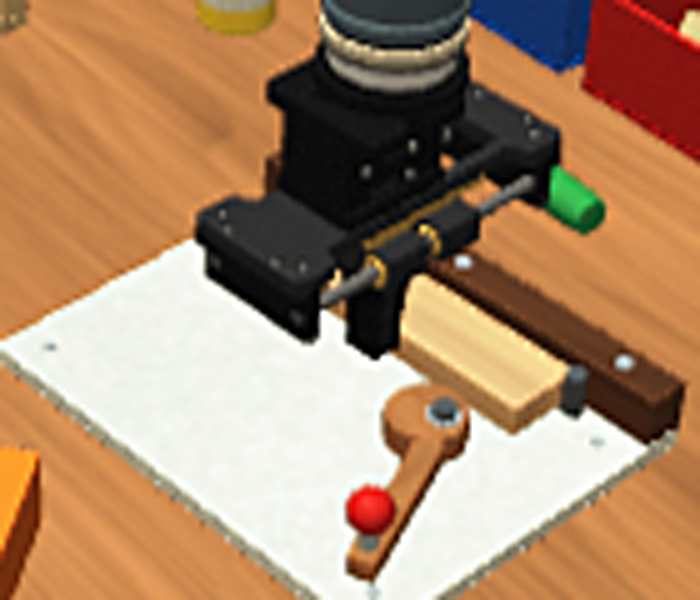

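>>> move_arm --pt "1 0 1 0 0" --pt "1 0 2 0 0" --pt "1 0 2 0 0"

```text
time: 16.8
position: [0.5655, -0.155, 0.0453]
tool_rot: [0.474, 0.525, -0.478, 0.521]
ft_force: [-9.9, -2.5, 6.2]
grip_width: 0.0004
```

```bash
python3 -c "
from rel import *
st()"
```

```text
t 16.8 pos [ 0.5655 -0.155   0.0453] jig [33.4  3.2] F [-9.9 -2.5  6.2] w 0.0004
```

>>> move_arm --pt "1 0 -12 0 0" --pt "1 -15 -14 0 0" --pt "1 -45 -14 0 0" --pt "1 -50 -14 -30 0" --pt "1 -50 0 -70 0" --pt "1 -50 15 -105 0" --pt "1 -50 25 -122 0" --pt "1 -50 25 -122 0"

```text
time: 17.47
position: [0.585, -0.0274, 0.096]
tool_rot: [0.476, 0.522, -0.474, 0.525]
ft_force: [-0.4, -0.3, -0.1]
grip_width: 0.0005
```

```bash
python3 v.py 21;python3 -c "
from rel import *
relj(60,122,.045,0)"
```

```text
t 17.47 pos [ 0.585  -0.0274  0.096 ] jig [ 64.4 128.6] F [-0.4 -0.3 -0.1] w 0.0005
row [50.5, -2.8, 3.5] turn 0.2 yaw now 5.43 q6 -19.4
```

View pics/b21.png

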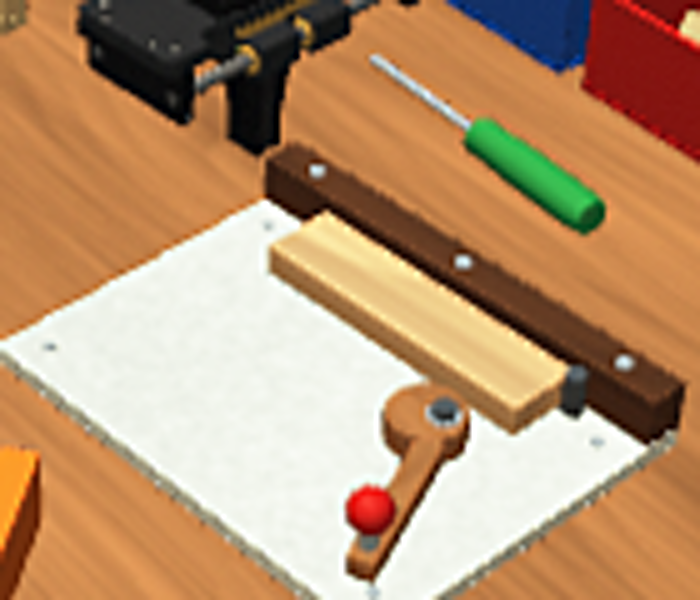

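View pics/a21.png

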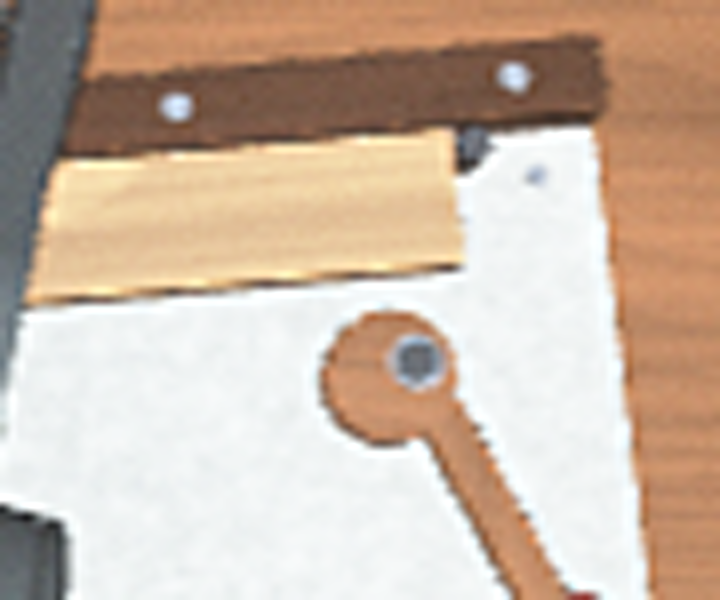

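>>> move_arm --pt "1 25 -4 0 0" --pt "1 50 -4 0 0" --pt "1 50 -4 0 0" --pt "1 50 -4 10 0" --pt "1 50 -4 20 0" --pt "1 50 -4 24 0" --pt "1 50 -4 26 0" --pt "1 50 -4 26 0"

```text
time: 18.23
position: [0.5782, -0.0546, 0.0461]
tool_rot: [0.478, 0.525, -0.477, 0.518]
ft_force: [-3.1, 13.1, 0.3]
grip_width: 0.0002
```

```bash
python3 -c "
from rel import *
st()"
```

```text
t 18.23 pos [ 0.5782 -0.0546  0.0461] jig [ 55.1 102.1] F [-3.1 13.1  0.3] w 0.0002
```

>>> move_arm --pt "1 0 0 -12 0" --pt "1 0 0 -20 0" --pt "1 -30 0 -20 0" --pt "1 -50 0 -20 0" --pt "1 -50 0 -20 0"

```text
time: 18.65
position: [0.583, -0.0389, 0.1002]
tool_rot: [0.478, 0.519, -0.475, 0.526]
ft_force: [-0.1, 0.2, -0.2]
grip_width: 0.0007
```

```bash
python3 v.py 22
```

```text
t 18.65 pos [ 0.583  -0.0389  0.1002] jig [ 61.4 117.3] F [-0.1  0.2 -0.2] w 0.0007
```

View pics/b22.png

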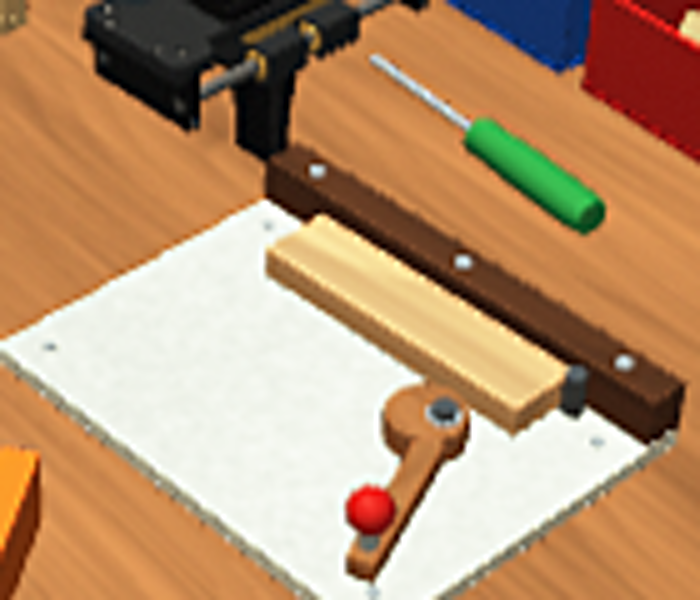

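View pics/a22.png

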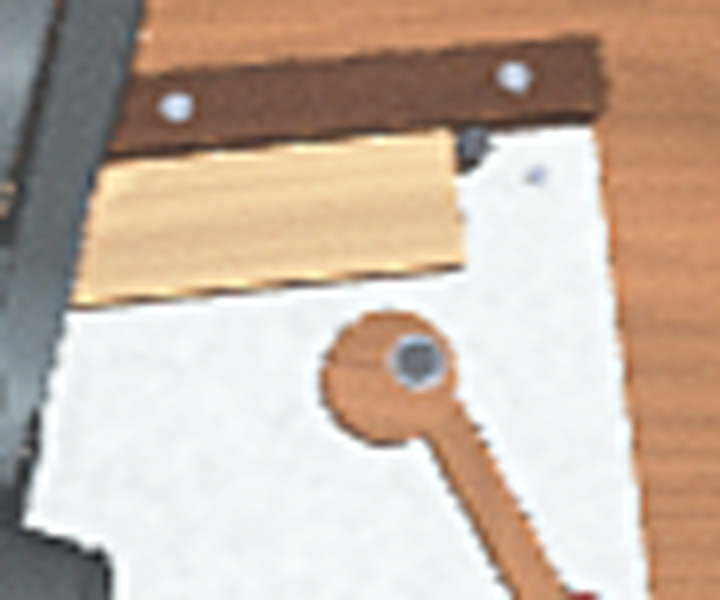

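```bash
python3 -c "
from rel import *
relj(15,35,.045,0)"
```

```text
row [52.1, -44.4, 82.8] turn 0.0 yaw now 5.28 q6 -20.0
```

>>> move_arm --pt "1 0 -44 20 0" --pt "1 0 -44 60 0" --pt "1 0 -44 82 0" --pt "1 20 -44 82 0" --pt "1 45 -44 82 0" --pt "1 52 -44 82 0" --pt "1 52 -38 82 0" --pt "1 52 -34 82 0"

```text
time: 19.42
position: [0.5531, -0.1221, 0.0428]
tool_rot: [0.476, 0.523, -0.477, 0.522]
ft_force: [-0.2, 0.4, -0.0]
grip_width: 0.0001
```

```bash
python3 -c "
from rel import *
st()"
```

```text
t 19.42 pos [ 0.5531 -0.1221  0.0428] jig [24.  37.1] F [-0.2  0.4 -0. ] w 0.0001
```

>>> move_arm --pt "1 0 4 0 0" --pt "1 0 7 0 0" --pt "1 0 9 0 0" --pt "1 0 10 0 0" --pt "1 0 11 0 0" --pt "1 0 11 0 0"

```text
time: 19.92
position: [0.5623, -0.1208, 0.0436]
tool_rot: [0.476, 0.524, -0.477, 0.522]
ft_force: [-4.4, -0.1, 2.0]
grip_width: 0.0003
```

```bash
python3 -c "
from rel import *
st()"
```

```text
t 19.92 pos [ 0.5623 -0.1208  0.0436] jig [33.3 37.6] F [-4.4 -0.1  2. ] w 0.0003
```

>>> move_arm --pt "1 0 2 0 0" --pt "1 0 2 0 0" --pt "1 0 2 0 0" --pt "1 0 -10 0 0" --pt "1 -20 -10 0 0" --pt "1 -50 -30 -30 0" --pt "1 -55 -60 -30 0" --pt "1 -55 -90 -30 0"

```text
time: 20.58
position: [0.4728, -0.0991, 0.1006]
tool_rot: [0.477, 0.521, -0.475, 0.526]
ft_force: [-0.2, -0.6, -0.7]
grip_width: 0.0007
```

```bash
python3 v.py 23
```

```text
t 20.58 pos [ 0.4728 -0.0991  0.1006] jig [-53.8  67.4] F [-0.2 -0.6 -0.7] w 0.0007
```

View pics/b23.png

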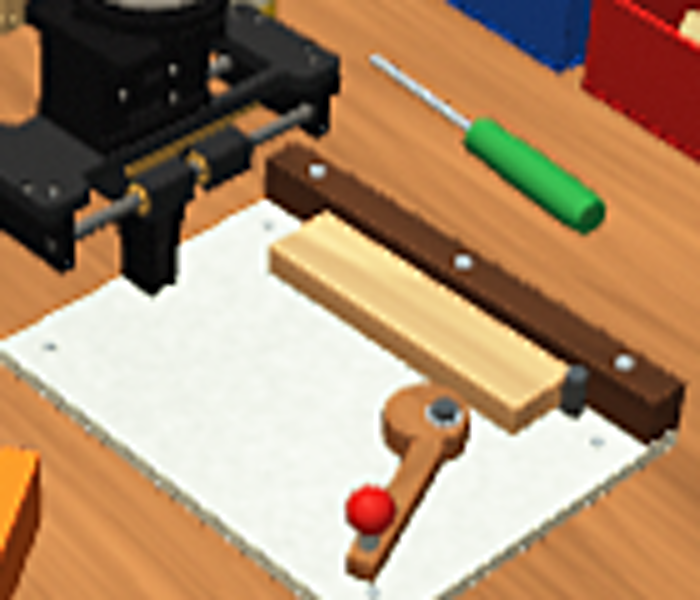

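View pics/a23.png

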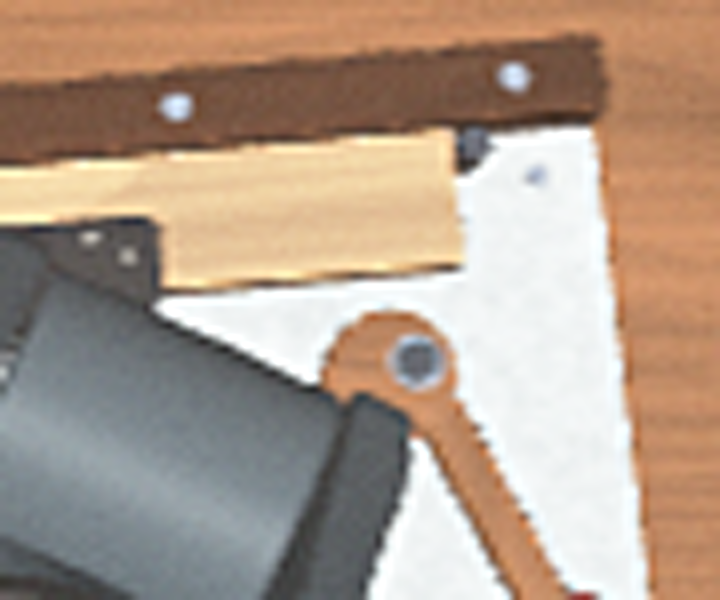

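```bash
python3 -c "
from rel import *
relj(-82,-107.5,.12,95)"
```

```text
row [-21.5, -22.2, 176.7] turn -95.0 yaw now 5.26 q6 -30.6
```

>>> move_arm --pt "0 -21 -22 30 -7" --pt "0 -21 -22 70 -14" --pt "0 -21 -22 110 -21" --pt "0 -21 -22 150 -28" --pt "0 -21 -22 176 -35" --pt "0 -21 -22 176 -42" --pt "0 -21 -22 176 -49" --pt "0 -21 -22 176 -56"

```text
time: 21.35
position: [0.4671, -0.2788, 0.1194]
tool_rot: [0.176, 0.684, -0.177, 0.686]
ft_force: [1.0, -0.3, 0.6]
grip_width: 0.041
```

>>> move_arm --pt "0 0 0 0 -7" --pt "0 0 0 0 -14" --pt "0 0 0 0 -21" --pt "0 0 0 0 -28" --pt "0 0 0 0 -35" --pt "0 0 0 0 -39" --pt "0 0 0 0 -39"

```text
time: 21.93
position: [0.4671, -0.2778, 0.1195]
tool_rot: [-0.062, 0.704, 0.061, 0.705]
ft_force: [0.0, -0.6, 0.5]
grip_width: 0.0431
```

```bash
python3 -c "
from rel import *
relj(-82,-107.5,.08,95)"; python3 v.py 24
```

```text
row [39.5, 3.1, -6.0] turn -0.3 yaw now 99.93 q6 -142.5
t 21.93 pos [ 0.4671 -0.2778  0.1195] jig [ -75.8 -110. ] F [ 0.  -0.6  0.5] w 0.0431
```

View pics/b24.png

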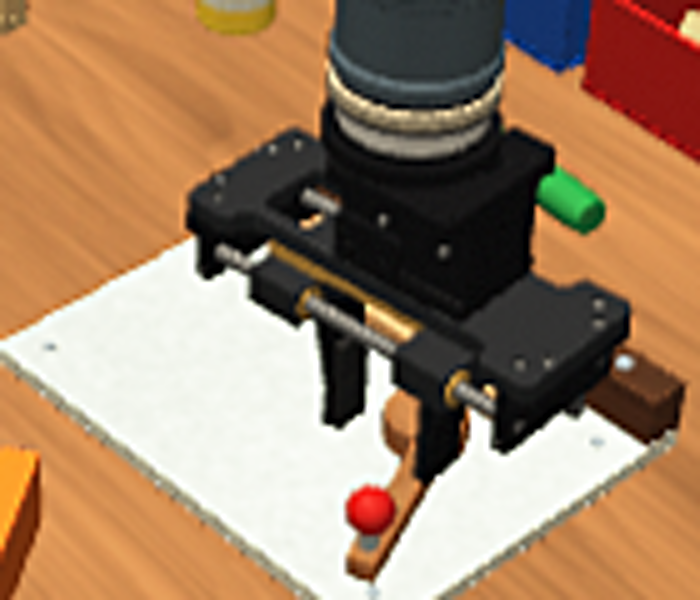

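```bash
python3 -c "
from rel import *
p,q=pickle.load(open('cams.pkl','rb'))
o=robot.get_obs()['position']
for z in(.0945,.053): print((proj(q,[o[0],o[1],z])-[300,210])*5)
print((proj(q,J(JIG,(-82,-107.5,53)))-[300,210])*5)
"
```

```text
[383.41889098 437.75022361]
[378.51599069 504.39241445]
[366.50008937 507.61741446]
```

>>> move_arm --pt "0 0 2 -5 0" --pt "0 20 2 -5 0" --pt "0 40 2 -5 0" --pt "0 55 2 -5 0" --pt "0 57 2 -5 0" --pt "0 57 2 -5 0"

```text
time: 22.53
position: [0.4599, -0.2754, 0.0615]
tool_rot: [-0.06, 0.705, 0.061, 0.704]
ft_force: [0.5, 1.3, -0.3]
grip_width: 0.0436
```

```bash
python3 v.py 25
```

```text
t 22.53 pos [ 0.4599 -0.2754  0.0615] jig [ -82.9 -107. ] F [ 0.5  1.3 -0.3] w 0.0436
```

View pics/b25.png

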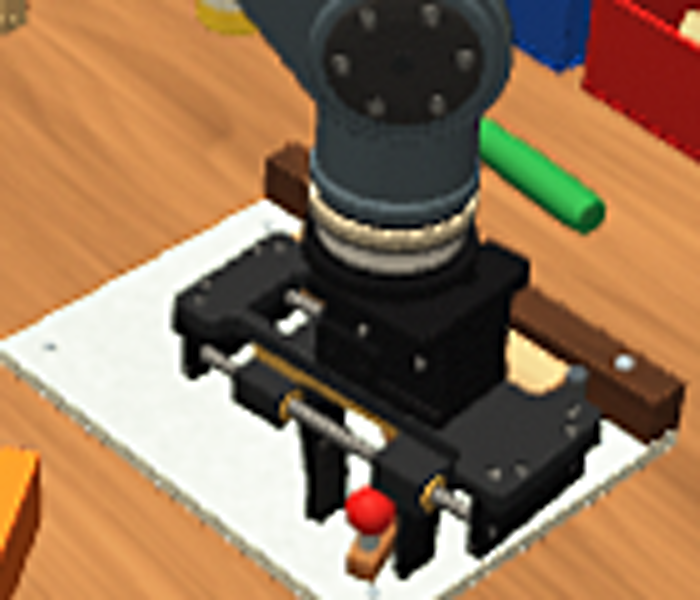

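```bash
cat > arc.py <<'E'
from rel import *
import sys
phi0,phi1,n,y0,y1=map(float,sys.argv[1:6]); r=float(sys.argv[6]) if len(sys.argv)>6 else 99
o=robot.get_obs(); R=Ro.from_quat(o['tool_rot']).as_matrix(); cy=np.degrees(np.arctan2(R[1,1],R[0,1])-JIG[2])
print('jaw yaw jig',cy)
for i in range(1,int(n)+1):
    f=np.radians(phi0+(phi1-phi0)*i/n); W=J(JIG,(9.2+r*np.cos(f),-70+r*np.sin(f),62)); d=R.T@(W-o['position'])*1e3
    print(d.round(1).tolist(), round(cy-(y0+(y1-y0)*i/n),1))
E
python3 arc.py 202 150 8 95 47
```

```text
jaw yaw jig 94.620335035657
[0.9, 11.7, -3.3] 5.6
[0.9, 22.8, -4.7] 11.6
[0.8, 34.0, -5.0] 17.6
[0.8, 45.2, -3.9] 23.6
[0.8, 56.2, -1.6] 29.6
[0.8, 66.8, 1.9] 35.6
[0.8, 77.0, 6.6] 41.6
[0.8, 86.6, 12.5] 47.6
```

>>> move_arm --pt "0.33 0 0 0 0" --pt "0.33 0 0 0 0" --pt "0.33 0 0 0 0"

```text
time: 22.88
position: [0.4609, -0.2762, 0.0632]
tool_rot: [-0.061, 0.704, 0.06, 0.705]
ft_force: [-0.3, 0.1, -0.5]
grip_width: 0.0328
```

>>> move_arm --pt "0.33 0 11.7 -3.3 6" --pt "0.33 0 22.8 -4.7 12" --pt "0.33 0 34 -5 18" --pt "0.33 0 45.2 -3.9 24" --pt "0.33 0 56.2 -1.6 30" --pt "0.33 0 66.8 1.9 36" --pt "0.33 0 77 6.6 42" --pt "0.33 0 86.6 12.5 48"

```text
time: 23.55
position: [0.4571, -0.1877, 0.0627]
tool_rot: [0.233, 0.668, -0.233, 0.667]
ft_force: [-0.9, 0.4, 0.1]
grip_width: 0.0292
```

```bash
python3 v.py 26; python3 arc.py 150 98 8 47 5
```

```text
t 23.55 pos [ 0.4571 -0.1877  0.0627] jig [-77.6 -19.4] F [-0.9  0.4  0.1] w 0.0292
jaw yaw jig 46.76569987885315
[0.7, 10.0, -0.7] 5.0
[0.7, 21.2, -1.4] 10.3
[0.7, 32.4, -0.8] 15.5
[0.7, 43.5, 1.0] 20.8
[0.7, 54.3, 4.1] 26.0
[0.7, 64.6, 8.4] 31.3
[0.7, 74.5, 13.9] 36.5
[0.7, 83.6, 20.4] 41.8
```

View pics/b26.png

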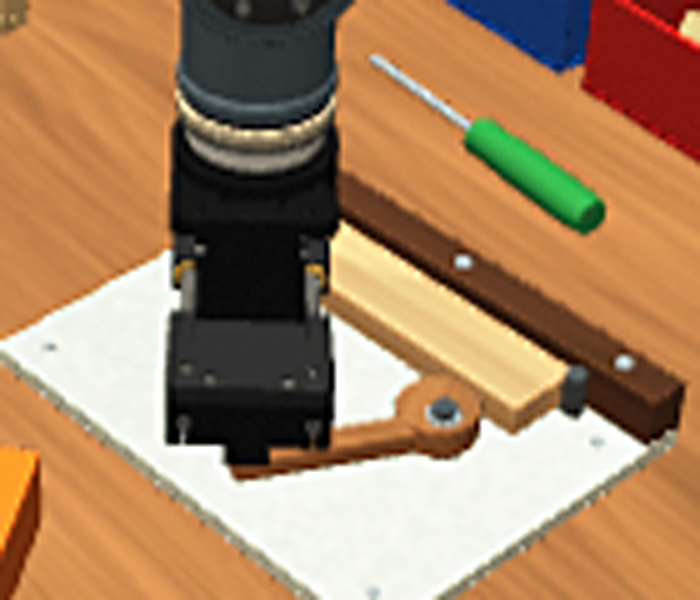

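Lever follows. The rail is unchanged. Continuing the arc.

>>> move_arm --pt "0.33 0 10 -0.7 5" --pt "0.33 0 21.2 -1.4 10" --pt "0.33 0 32.4 -0.8 15.5" --pt "0.33 0 43.5 1 21" --pt "0.33 0 54.3 4.1 26" --pt "0.33 0 64.6 8.4 31" --pt "0.33 0 74.5 13.9 36.5" --pt "0.33 0 83.6 20.4 42"

```text
time: 24.32
position: [0.525, -0.1348, 0.0623]
tool_rot: [0.455, 0.542, -0.456, 0.54]
ft_force: [-1.7, 0.4, 0.4]
grip_width: 0.0291
```

```bash
python3 v.py 27; python3 arc.py 98 84 4 5 0
```

```text
t 24.32 pos [ 0.525  -0.1348  0.0623] jig [-5.2 27. ] F [-1.7  0.4  0.4] w 0.0291
jaw yaw jig 4.853995438636174
[0.6, 4.6, -2.3] 1.1
[0.6, 10.6, -2.1] 2.4
[0.7, 16.6, -1.5] 3.6
[0.7, 22.6, -0.6] 4.9
```

View pics/b27.png

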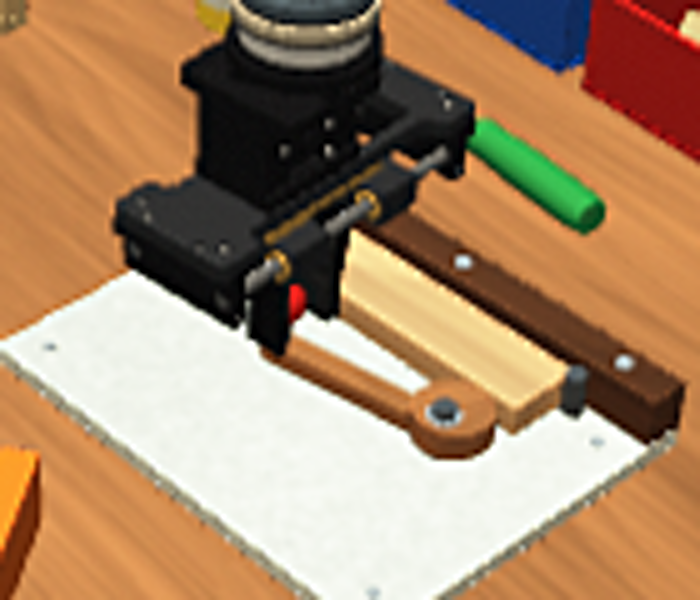

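>>> move_arm --pt "0.33 0 5 -1.5 1" --pt "0.33 0 10 -1.5 2" --pt "0.33 0 14 -1 3" --pt "0.33 0 16 0 4" --pt "0.33 0 16 0 4"

```text
time: 24.83
position: [0.5412, -0.1326, 0.0622]
tool_rot: [0.474, 0.525, -0.474, 0.525]
ft_force: [-1.8, 0.7, 0.8]
grip_width: 0.0291
```

```bash
python3 -c "
from rel import *
st()"
```

```text
t 24.83 pos [ 0.5412 -0.1326  0.0622] jig [11.2 27.8] F [-1.8  0.7  0.8] w 0.0291
```

>>> move_arm --pt "0.33 0 2 0 0" --pt "0.33 0 4 0 0" --pt "0.33 0 4 0 0"

```text
time: 25.08
position: [0.5445, -0.1319, 0.0621]
tool_rot: [0.473, 0.526, -0.474, 0.524]
ft_force: [-3.3, 0.5, 1.4]
grip_width: 0.0294
```

```bash
python3 -c "
from rel import *
st()"
```

```text
t 25.08 pos [ 0.5445 -0.1319  0.0621] jig [14.5 28.2] F [-3.3  0.5  1.4] w 0.0294
```

>>> move_arm --pt "0.33 0 2 0 0" --pt "0.33 0 4 0 0" --pt "0.33 0 4 0 0"

```text
time: 25.33
position: [0.545, -0.1316, 0.0618]
tool_rot: [0.471, 0.529, -0.475, 0.523]
ft_force: [-10.2, -4.2, 2.8]
grip_width: 0.0294
```

```bash
python3 v.py 28
```

```text
t 25.33 pos [ 0.545  -0.1316  0.0618] jig [15.1 28.5] F [-10.2  -4.2   2.8] w 0.0294
```

View pics/b28.png

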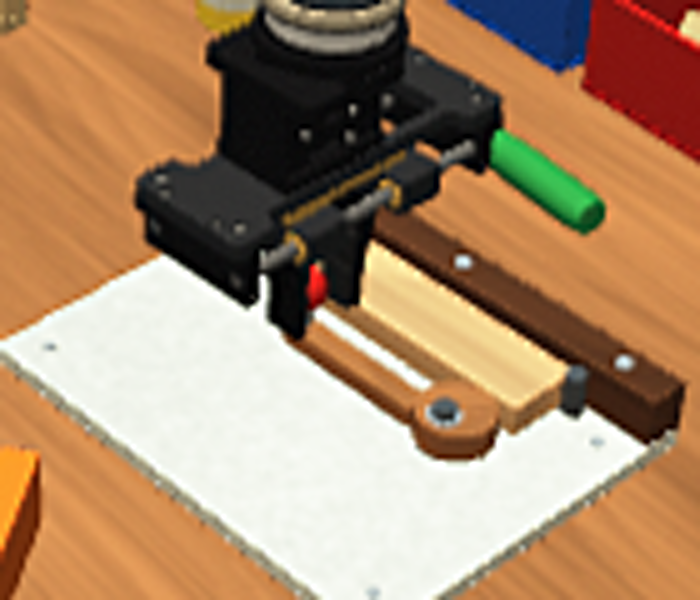

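>>> move_arm --pt "0.33 0 2 0 0" --pt "0.33 0 4 0 0" --pt "0.33 0 4 0 0"

```text
time: 25.68
position: [0.5454, -0.1313, 0.0615]
tool_rot: [0.469, 0.531, -0.476, 0.521]
ft_force: [-17.6, -8.4, 8.4]
grip_width: 0.0291
```

>>> move_arm --pt "0.33 0 -8 0 0" --pt "-0.3 0 -8 0 0" --pt "-0.3 0 -8 0 0" --pt "-0.3 -30 -8 0 0" --pt "-0.3 -60 -8 0 0" --pt "-0.3 -90 -8 -40 0" --pt "-0.3 -90 -8 -80 0" --pt "-0.3 -90 -8 -120 0"

```text
time: 26.35
position: [0.5373, -0.0163, 0.1553]
tool_rot: [0.476, 0.521, -0.472, 0.527]
ft_force: [0.9, -0.3, -0.1]
grip_width: 0.0559
```

```bash
python3 v.py 29
```

```text
t 26.35 pos [ 0.5373 -0.0163  0.1553] jig [ 17.9 143.9] F [ 0.9 -0.3 -0.1] w 0.0559
```

View pics/b29.png

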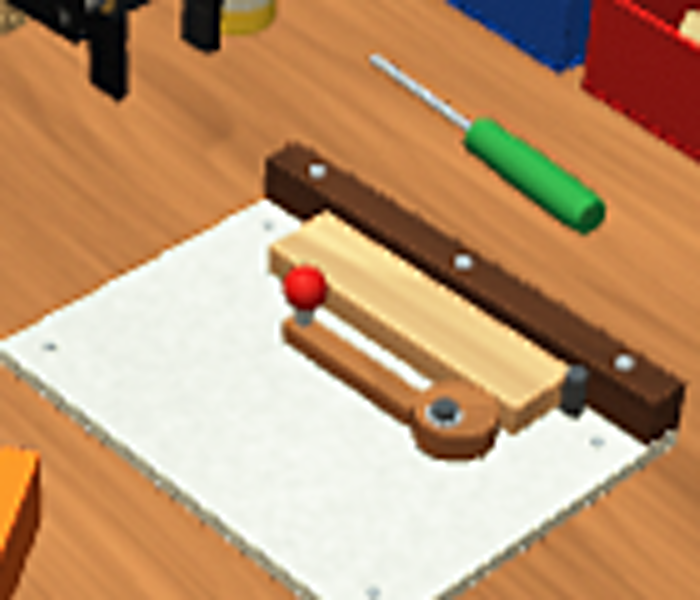

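View pics/a29.png

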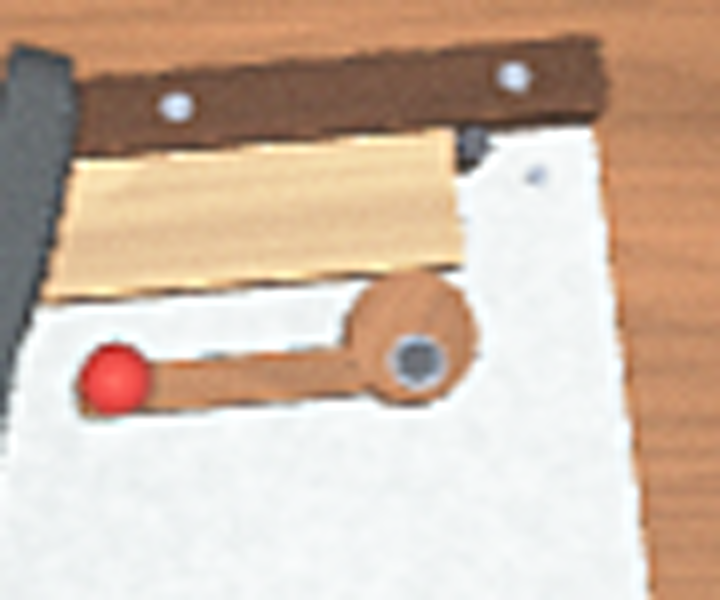

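```bash
python3 -c "
from rel import *
p,q=pickle.load(open('cams.pkl','rb'))
JT=np.array([0.53188,-0.16019,0.0923])
k=Jinv(JT,ray(p,360+115/8-.45,200+380/8-.45,.053)); print('cam',np.radians(210)-np.arctan2(k[1]+70,k[0]-9.2))
k=Jinv(JIG,ray(q,300+305/5-.4,210+288/5-.4,.053)); print('cam side',np.radians(210)-np.arctan2(k[1]+70,k[0]-9.2))
for u,v in((450,130),(462,266)): print(Jinv(JT,ray(p,360+u/8-.45,200+v/8-.45,.032)))
st()"
```

```text
cam 2.10351800196555
cam side 2.1108414246359697
[ 85.07047156 -89.77605555]
[ 40.06072036 -88.45047573]
t 26.45 pos [ 0.5333 -0.0108  0.1534] jig [ 14.5 149.8] F [-0.8 -0.4  0.3] w 0.0561
```

View pics/t29.png

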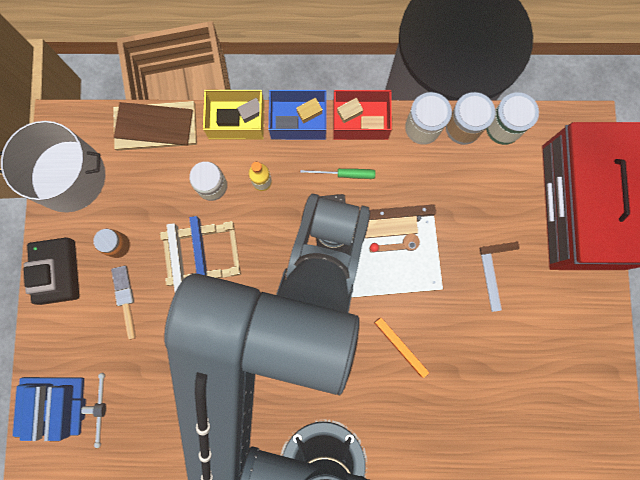

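The picture shows the lever at about 2.10 rad. The rail's corner measures (85.1, −89.8) mm, where the stop corner is (85, −90), and the bystanders are where they were.

```bash
python3 -c "
from rig import robot
print(robot.hand_in())"
```

```text
the job is handed in; nothing more can be done
None
```

The pine rail is on its broad face on the clamping board, flush along the fence with one end at the stop pin. The cam lever is fully over, and I handed the job in at about 26.5 s of the 72 s allowed; no verdict was reported.

**What I did:**
1. I lifted the rail from the rack, stood it on edge on the board and tipped it onto its face.
2. I gripped it across its width and slid it in at an angle behind the open cam.
3. I pushed it against the fence and then against the pin. That second push left it about 0.02 rad off the fence, so I pressed it flush once more.
4. With the rail seen flush and the lever still open, I swung the lever over until it stopped against about 18 N.

**Last checks:**
- **Cam:** the angle measured 2.10 rad in the top picture and 2.11 rad in the side picture; the end stop is at 2.094.
- **Rail:** its corner at the stop measured (85.1, −89.8) mm in the jig frame, against a nominal (85, −90). Its near edge is parallel to the fence to within about 0.01 rad.
- **Other things:** the painted rails and the bystanders looked unmoved in the last top picture. I judged that by eye and did not measure it. The gripper was clear of everything.

**Disagreements:**
- The side camera was unreliable for lengths: it made the rail about 160 mm long. I relied on the top picture and on contact forces for the fit.
- The rail's first angle, read from the side camera, was off by about 5°. I corrected it before putting the rail in behind the cam.

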